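Load the desk cell charger, clip its cover on and start it

TASK

Please get the battery charger going: first turn its dial to the white mark (off), then stand every battery from the grey tray upright in a well of its own, pushed in as far as it goes. With the dial still off, hook the blue cover's orange front lip into the slot at the front of the charger, swing the cover down until the catch at the back snaps over it and it sits flat, and last turn the dial to the green mark. Leave the other things on the desk where they are.

Things in the scene. Friction and masses are not known exactly. Their poses are not given: they have to be found in the camera images.
- charger: Dark grey battery charger, fixed, 116 (x) x 270 (y) x 34 mm; origin at the centre of its underside, x away from the robot (within 0.25 rad), y left, flat top at z = 34 mm. Left part: bay centred at y = +46 mm with five wells in a row along y, the lip slot at its front, a white catch at its rear. Dial on the right part at x = 0, y = -88 mm.
- well_1 (a point): Centre of the mouth of the first (rightmost) well, on the charger's top. The wells are round, 16.5 mm wide with a small chamfer, 24 mm deep, 28 mm apart along the charger's y; a cell fully in stands 26 mm out of its well.
- well_2 (a point): Mouth of the second well, as well_1.
- well_3 (a point): Mouth of the third well, as well_1.
- well_4 (a point): Mouth of the fourth well, as well_1.
- well_5 (a point): Mouth of the fifth (leftmost) well, as well_1.
- slot (a point): Middle of the slot's open (rear) edge, on its floor (the charger's top). From here it runs 8 mm towards the charger's -x to a wall, 7 mm high under a 4 mm thick roof, 66 mm wide in y. Rear stops and catch let the lip in only with the cover's rear tilted up, best 0.2 to 0.35 rad; it should lie 4 to 8 mm under the roof.
- cover: Blue hood, loose, open below, 70 (x) x 144 (y) x 33 mm, about 90 g; origin at the centre of its underside, z up. At the foot of its front (-x) an orange lip, at the foot of its rear a flange 4 mm thick, 8 mm long. Starts flat on the desk, lip roughly towards the robot. Closed, its axes agree with the charger's and its origin is near x = 0, y = 46, z = 34 mm in the charger's frame.
- cover_grip (a point): Centre of the top of the cover's orange grip rib: rib along the cover's x, 44 mm long, 12 mm wide, 20 mm high (z = 33 to 53 mm in the cover's frame, standing on the hood's flat top), centred at x = +4 mm, y = 0.
- cover_lip (a point): Middle of the lip's front edge at its underside, x = -48 mm in the cover's frame. The lip is 3 mm thick, 60 mm wide, sticks out 13 mm in front of the hood.
- catch (a joint): White sprung catch, m: 0 at rest, grows (to 0.009) as its nose is pushed back. Its bevelled nose overhangs the closed cover's flange by about 5 mm. Press the rear half of the hooked cover down with some 8 to 15 N: the nose gives way and snaps over the flange, back to 0. Stops 6 mm high beside it keep the closed cover from sliding back.
- dial (a joint): Dial of the charger, rad: grows clockwise seen from above; three detents: 0 = pointer at the white mark (off), 0.6 = green mark (pointer along the charger's +x), 1.2 = yellow mark. Stops at -0.08 and 1.28; takes about 0.1 N m to turn from one detent to the next, and stays or falls into the nearest when let go.
- dial_grip (a point): On the dial's axis, 26 mm above the charger's top. The grey grip bar is 46 mm long and 12 mm wide, 11 to 35 mm above the charger's top; this frame's x axis runs along the bar to its white pointer end and turns with the dial (z up).
- tray: Grey tray, fixed to the desk, 156 (x) x 124 (y) mm, floor 4 mm thick, rim 10 mm high; origin at the centre of its underside. The cells stand in it.
- cell_1: Black AA cell, 14 mm wide, 50 mm long, stands upright in the tray at first; origin at the centre of its lower end, z along it (up). Three to five of the five cells are there.
- cell_2: Black AA cell, 14 mm wide, 50 mm long, stands upright in the tray at first; origin at the centre of its lower end, z along it (up).
- cell_3: Black AA cell, 14 mm wide, 50 mm long, stands upright in the tray at first; origin at the centre of its lower end, z along it (up).
- cell_4: Black AA cell, 14 mm wide, 50 mm long, stands upright in the tray at first; origin at the centre of its lower end, z along it (up).
- cell_5: Black AA cell, 14 mm wide, 50 mm long, stands upright in the tray at first; origin at the centre of its lower end, z along it (up).
- mug: White mug, 95 mm high, at the back left; leave it alone. Origin at its foot.
- stapler: Black stapler, 144 mm long, behind the charger; leave it alone.
- eraser: Grey and cream eraser, 44 mm long, near the front edge; leave it alone.
- usb: Black USB stick, 38 mm long, near the front edge; leave it alone.

How it is judged:
By the outcome, as a careful person would: the job done as asked, in the order asked, and still so for the second after the job is handed in, with the robot touching nothing.
Of cell_1, cell_2, cell_3, cell_4, cell_5 only 3 to 5 are there at a start; the rules pass over those that are not, and their reading is None.
At some moment in a run one of cover may be knocked a few centimetres aside while the robot is not near it.
It also fails if it takes over 210 s, if anything falls off the work surface, if the arm or the gripper's body presses on something with over 40 N, if the wrist force passes 120 N, or if a joint passes its speed limit or range.

ROBOT

A 7-joint arm with a two-finger parallel gripper is mounted at the origin on a cart in front of the work surface, level with it; the furniture and walls round the work are solid. World frame = base frame: x ahead of the robot, y to its left, z up, the work surface at z = 0. Lengths are in m, angles in rad, forces in N, time in s.
With the tool pointing down it reaches from about 0.425 to 0.925 m from the base axis. Payload 6.8 kg.
Tool frame: the origin (TCP) lies on the centre line of the jaws, within the pads' length; the fingertips stand 25 mm ahead of it and the grasp point (between the pads) lies 6 mm ahead of it; z points along the fingers, y is the line along which they close (so a half turn about z gives the same grasp; the last joint's range is limited). The gripper opens to 85 mm and grips with 20 to 120 N. Pads are 22 mm wide; open, the fingers measure 114 mm over their backs; the gripper's body (76 mm by 85 mm) begins 54 mm behind the grasp point. The pads swing forward as they close: fully open they stand 13 mm farther back than shut.
Start: joints at [-1.406, 0.477, 0.022, 1.555, -0.011, 1.109, -0.083], TCP at [0.182, 0.65, 0.256] pointing down, gripper open.
Joint ranges: [-2.96, 2.96], [-0.34, 2.1], [-1.41, 1.46], [0.24, 2.44], [-1.37, 4.51], [0.17, 1.92], [-2.96, 2.96]. Speed limits (rad/s): [2.39, 2.39, 3.14, 3.14, 3.14, 3.14, 3.14].

INTERFACE

Orientations are given as a rotation vector (axis times angle).
In Python, from bench import telemetry, grab_frame, job gives the robot as it stands.
- The arm moves only by the tool apply_moves, never from a script. Its argument "rows" is a list of rows, each a list of 2 entries, a list of its own where there are three numbers: the shift along the tool's x, y, z each as a share of 250 mm, from -1 to 1, then the turn, a rotation vector about the tool's x, y, z each as a share of pi rad, from -1 to 1. A call has 1 to 10 rows; each row is the pose to reach, as a shift and turn from the pose commanded when the call began, along the tool's axes at that moment, turning the shorter way round; what a row does not reach only later rows make up. A row lasts 1/8 s, in which the tool goes at most 62.5 mm and 10.7 degrees, less where a joint would pass 70% of its speed; a pose out of reach is approached as far as the arm can. A call with a number of a shift or a turn outside -1 to 1 is refused whole. A call with a gripper value outside its range is refused whole. "jaw" is the gripper's target within -1 to 1 (fully open at 1, half-way at 0, shut at -1), set as the call begins (left out, the last holds). The fingers move at their own pace and stop on an object; "newtons" is the grip in N (left out, the last holds). Time passes only in rows, so rows that repeat a pose let the fingers close. It gives the time, the measured TCP pose, the force, the opening and the grip force at its end, in the units of the state.
- telemetry.get_obs(): the state, without advancing time (a new reading comes with each control period).
- grab_frame(name): name is "side" or "top" or "wrist"; returns a dict with "frame" (420x560x3 uint8, red, green, blue), "vertical_fov" (degrees; the focal length in pixels is half the picture's height over the tangent of half this angle, whatever the lens; pixels are square), "cx", "cy" (the principal point, pixels), "origin" and "attitude" of the camera in the world. Camera axes: x right, y up, looking along -z (the intrinsics and any distortion apply to the point x, -y, -z); pixel columns grow to the right and rows downward; lengths in m; the calibration is good to about 2 mm. A picture is of the moment at which its call begins. There is no depth.
- job.hand_in(): hands the job in; it is judged then, once.
The state is a dict: "clock": time; "joints": joint angles; "qvel": joint speeds; "tau": joint torques, N m; "tcp_pos": TCP position; "orientation": TCP orientation; "contact_force": force on the tool from outside, world axes, zero at the start; "moment": the same for the moment, N m; "grip_width": finger opening in m; "gripper_force": force on a finger pad.
Only numpy, scipy, OpenCV 4.12 (cv2) and the standard library are available. Lean on these libraries where they do the work, as an engineer would, in place of code of your own. Each camera call takes 0.05 s, during which the arm holds its last target. There are 200 camera calls.

## Working session

There is one attempt and no reset: what is moved stays moved. The work goes in short steps, Python scripts to look and compute and a tool call to move; the robot and the scene stay as the last step left them, time stands still between calls to the robot, and variables do not carry over. Pictures are saved under pics/ and viewed, at most 14 in all, crops included, and the job is handed in when it is done.

Besides the shell and the picture viewer there is one more tool, called after "Call:" as a command line: name --argument value ..., lists and objects as JSON in quotes. apply_moves: Moves the arm, as the interface text tells. Its arguments: {"type":"object","properties":{"rows":{"type":"array"},"jaw":{"type":"number"},"newtons":{"type":"number"}},"required":["rows"]}

```bash
ls; mkdir -p pics
cat > h.py <<'E'
import numpy as np, cv2, json
from scipy.spatial.transform import Rotation as R
from bench import telemetry, grab_frame, job
def snap(n,fn=None):
    f=grab_frame(n)
    if fn: cv2.imwrite('pics/'+fn,f['frame'][:,:,::-1])
    np.savez('pics/'+n+'.npz',**{k:v for k,v in f.items()}) 
    return f
def rot(a):
    a=np.array(a,float)
    if a.shape==(3,3): return a
    if a.size==3: return R.from_rotvec(a).as_matrix()
    return R.from_quat(a).as_matrix()
def K(f):
    fl=210/np.tan(np.radians(float(f['vertical_fov']))/2); return fl,float(f['cx']),float(f['cy'])
def ray(f,u,v):
    fl,cx,cy=K(f); d=rot(f['attitude'])@np.array([(u-cx)/fl,-(v-cy)/fl,-1]); return np.array(f['origin'],float),d
def onz(f,u,v,z):
    o,d=ray(f,u,v); return o+d*(z-o[2])/d[2]
def proj(f,p):
    fl,cx,cy=K(f); c=rot(f['attitude']).T@(np.array(p,float)-f['origin']); return np.array([cx+fl*c[0]/-c[2],cy-fl*c[1]/-c[2]])
def load(n): return dict(np.load('pics/'+n+'.npz',allow_pickle=True))
E
python3 - <<'E'
from h import *
for n in ['top','side']:
    f=snap(n,n+'0.png'); print({k:v for k,v in f.items() if k!='frame'})
print(telemetry.get_obs())
E
```

```text
pics
{'vertical_fov': 49.123231946899374, 'cx': 272.75921317386, 'cy': 207.83806222602828, 'origin': array([ 0.35309182, -0.03504346,  1.19615066]), 'attitude': array([ 0.13041713, -0.1313276 , -1.56303382])}
{'vertical_fov': 53.735104864503974, 'cx': 282.26108680550874, 'cy': 210.65867806307912, 'origin': array([ 0.1346703 , -1.04363374,  0.48263824]), 'attitude': array([ 1.20912823, -0.25423554, -0.33101946])}
{'clock': 0.1, 'joints': array([-1.40609462,  0.47774617,  0.02232948,  1.55631925, -0.01148759,
        1.10928607, -0.08308546]), 'qvel': array([ 0.00071315, -0.00363432,  0.00058516, -0.00040972,  0.00082286,
       -0.00141685, -0.00017585]), 'tau': array([ 3.58159530e-03, -5.97764075e+01,  1.61343031e+00, -2.81959820e+01,
        1.28064890e-02,  5.01237242e-03, -2.64070246e-05]), 'tcp_pos': array([0.18173952, 0.64958157, 0.25541746]), 'orientation': array([-4.27093730e-01, -3.11232572e+00,  2.55686192e-03]), 'contact_force': array([-0.66193034, -0.2426485 ,  0.12565874]), 'moment': array([-0.01047101, -0.0596936 , -0.00482729]), 'gripper_force': 0.0, 'grip_width': 0.08531650014623066}
```

View both.

Run:
```python
import cv2
a=cv2.imread('pics/top0.png'); cv2.imwrite('pics/top0b.png',cv2.resize(a,(800,600),interpolation=cv2.INTER_CUBIC))
```

```text
(no output)
```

View pics/top0b.png

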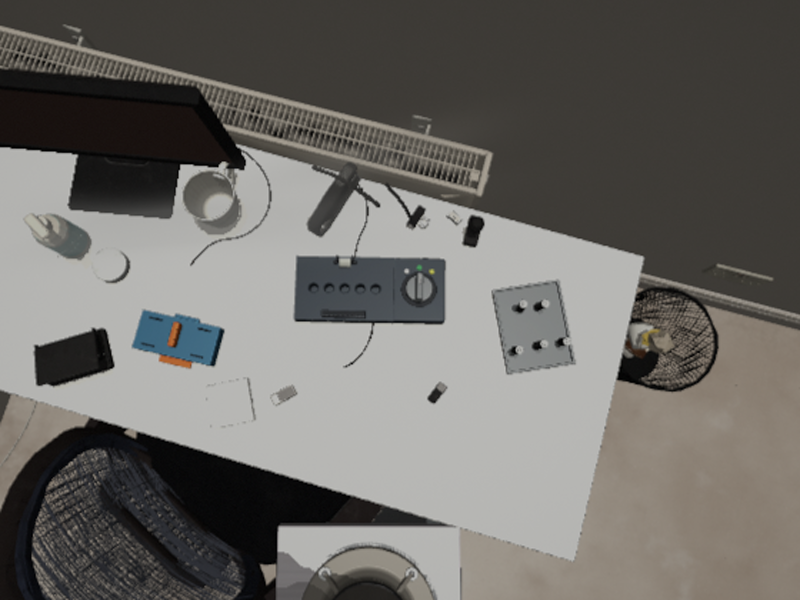

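View pics/side0.png

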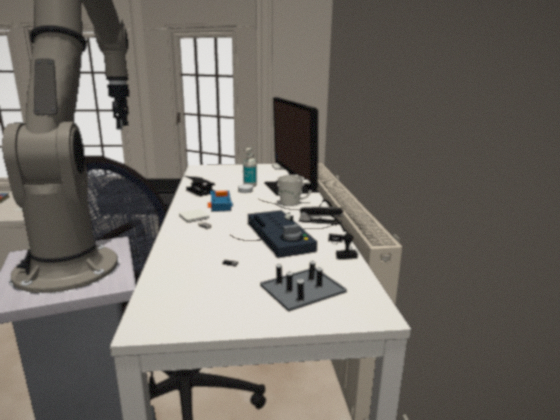

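Run:
```python
import cv2,numpy as np
a=cv2.imread('pics/top0.png')
c=cv2.resize(a[170:235,200:320],(800,433),interpolation=cv2.INTER_CUBIC)   # charger x6.667
t=cv2.resize(a[190:265,340:410],(280,300),interpolation=cv2.INTER_CUBIC)   # x4
b=cv2.resize(a[210:262,85:165],(320,208),interpolation=cv2.INTER_CUBIC)   # x4
o=np.zeros((600,800,3),np.uint8); c=cv2.resize(a[172:232,200:320],(600,300),interpolation=cv2.INTER_CUBIC) #x5
o[:300,:600]=c; o[300:,:280]=t; o[300:508,300:620]=b
cv2.imwrite('pics/crop.png',o)
```

```text
(no output)
```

View pics/crop.png

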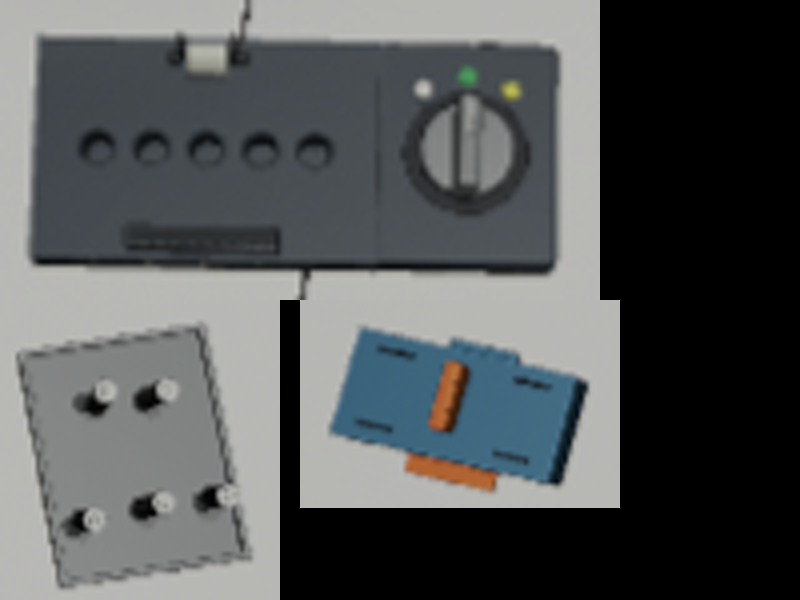

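```bash
cat > m.py <<'E'
from h import *
f=load('top')
np.set_printoptions(precision=4,suppress=True)
def c(x,y): return (x+.5)/5-.5+200,(y+.5)/5-.5+172
def t(x,y): return (x+.5)/4-.5+340,(y-300+.5)/4-.5+190
def b(x,y): return (x-300+.5)/4-.5+85,(y-300+.5)/4-.5+210
print('wells');W=np.array([onz(f,*c(*p),.034) for p in [(98,148),(152,148),(206,149),(260,150),(315,151)]]);print(W, np.linalg.norm(W[0]-W[4]))
C=np.array([onz(f,*c(*p),.034) for p in [(38,38),(558,48),(553,268),(32,261)]]);print('corners',C,np.linalg.norm(np.roll(C,-1,0)-C,axis=1),C.mean(0))
print('dialtop',onz(f,*c(468,150),.069))
print('cells',np.array([onz(f,*t(*p),.054) for p in [(106,392),(166,390),(92,520),(163,502),(228,496)]]))
print('tray',np.array([onz(f,*t(*p),.01) for p in [(20,353),(203,326),(248,556),(64,586)]]))
print('rib',np.array([onz(f,*b(*p),.053) for p in [(455,362),(442,430)]]))
print('hood',np.array([onz(f,*b(*p),.033) for p in [(361,328),(586,380),(560,480),(331,433)]]))
print('lip',np.array([onz(f,*b(*p),.002) for p in [(407,472),(495,490)]]))
E
python3 m.py
```

```text
wells
[[ 0.5655  0.1024  0.034 ]
 [ 0.5656  0.0746  0.034 ]
 [ 0.5652  0.0469  0.034 ]
 [ 0.5648  0.0191  0.034 ]
 [ 0.5643 -0.0092  0.034 ]] 0.11158527600057698
corners [[ 0.6233  0.1348  0.034 ]
 [ 0.6191 -0.1347  0.034 ]
 [ 0.5042 -0.1309  0.034 ]
 [ 0.5068  0.1347  0.034 ]] [0.2695 0.1149 0.2657 0.1165] [0.5633 0.001  0.034 ]
dialtop [ 0.5588 -0.0862  0.069 ]
cells [[ 0.534  -0.2704  0.054 ]
 [ 0.5355 -0.3082  0.054 ]
 [ 0.4534 -0.2592  0.054 ]
 [ 0.4648 -0.3038  0.054 ]
 [ 0.4687 -0.3444  0.054 ]]
tray [[ 0.5667 -0.2238  0.01  ]
 [ 0.5852 -0.3445  0.01  ]
 [ 0.4345 -0.3677  0.01  ]
 [ 0.4148 -0.2487  0.01  ]]
rib [[0.5001 0.3389 0.053 ]
 [0.4574 0.3445 0.053 ]]
hood [[0.5244 0.4068 0.033 ]
 [0.4915 0.2614 0.033 ]
 [0.428  0.2749 0.033 ]
 [0.4571 0.4213 0.033 ]]
lip [[0.4347 0.3825 0.002 ]
 [0.4233 0.3249 0.002 ]]
```

```bash
cat >> h.py <<'E'
np.set_printoptions(precision=4,suppress=True)
def down(psi,tilt=0,ax='y'):  # tool z down, tool y = world y turned by psi; tilt about world-ish (yawed) axis
    b=R.from_euler('z',psi); T=R.from_euler(ax,tilt)
    return b*T*R.from_matrix(np.diag([-1.,1,-1]))
def plan(wps,base=None):
    o=telemetry.get_obs(); p0=o['tcp_pos']; r0=R.from_rotvec(o['orientation'])
    if base: p0,r0=np.array(base[0]),base[1]
    for p,r in wps:
        s=r0.inv().apply(np.array(p)-p0)/.25; w=(r0.inv()*r).as_rotvec()/np.pi
        n=max(np.linalg.norm(s)*4,np.linalg.norm(w)*180/10.7)
        print([list(map(float,np.round(s,3))),list(map(float,np.round(w,3)))],'rows~%.1f'%n)
E
python3 - <<'E'
from h import *
D=down(-.012)
plan([((.30,.43,.25),D),((.40,.20,.25),D),((.5588,-.0862,.25),D)])
E
```

```text
[[-0.692, -0.718, 0.023], [-0.001, -0.0, -0.083]] rows~4.0
[[-1.325, -1.497, 0.024], [-0.001, -0.0, -0.083]] rows~8.0
[[-2.245, -2.428, 0.026], [-0.001, -0.0, -0.083]] rows~13.2
```

Call:
apply_moves --rows '[[[-0.69,-0.71,0.02],[0,0,-0.083]],[[-0.69,-0.71,0.02],[0,0,-0.083]],[[-0.69,-0.71,0.02],[0,0,-0.083]],[[-0.69,-0.71,0.02],[0,0,-0.083]],[[-0.92,-1,0.02],[0,0,-0.083]],[[-0.92,-1,0.02],[0,0,-0.083]]]' --jaw 1

```text
clock: 0.85
tcp_pos: [0.3373, 0.3435, 0.251]
orientation: [-0.026, -3.141, 0.002]
contact_force: [-0.3, 0.8, 0.0]
grip_width: 0.0853
gripper_force: 0.0
```

Run:
```python
from h import *
D=down(-.012)
plan([((.48,.10,.20),D),((.5588,-.0862,.13),D)])
print(telemetry.get_obs()['joints'])
```

```text
[[-0.587, -0.964, 0.205], [-0.0, -0.0, -0.001]] rows~4.6
[[-0.914, -1.703, 0.486], [-0.0, -0.0, -0.001]] rows~8.0
[-0.9843  0.1628  0.0668  2.0141 -0.0124  0.9664  0.6431]
```

Call:
apply_moves --rows '[[[-0.587,-0.964,0.205],[0,0,0]],[[-0.587,-0.964,0.205],[0,0,0]],[[-0.587,-0.964,0.205],[0,0,0]],[[-0.587,-0.964,0.205],[0,0,0]],[[-0.587,-0.964,0.205],[0,0,0]],[[-0.587,-0.964,0.205],[0,0,0]]]'

```text
clock: 1.6
tcp_pos: [0.4804, 0.1013, 0.1994]
orientation: [-0.028, -3.141, 0.002]
contact_force: [-0.4, 1.0, 0.5]
grip_width: 0.0853
gripper_force: 0.0
```

Run:
```python
from h import *
D=down(-.012)
plan([((.5588,-.0862,.15),D)])
print(telemetry.get_obs()['joints'])
```

```text
[[-0.327, -0.744, 0.199], [-0.001, -0.0, -0.002]] rows~3.3
[-0.5635  0.2467  0.2655  2.0584 -0.0839  0.8478  1.3029]
```

Call:
apply_moves --rows '[[[-0.327,-0.744,0.199],[0,0,0]],[[-0.327,-0.744,0.199],[0,0,0]],[[-0.327,-0.744,0.199],[0,0,0]],[[-0.327,-0.744,0.199],[0,0,0]],[[-0.327,-0.744,0.199],[0,0,0]],[[-0.327,-0.744,0.199],[0,0,0]]]' --jaw 0.2

```text
clock: 2.35
tcp_pos: [0.5591, -0.0801, 0.1503]
orientation: [-0.015, -3.141, -0.002]
contact_force: [-0.3, 0.7, -0.5]
grip_width: 0.0514
gripper_force: 0.0
```

Run:
```python
from h import *
D=down(-.012)
f=snap('wrist','w0.png'); print({k:v for k,v in f.items() if k!='frame'})
print(proj(f,(.5588,-.0862,.069)),telemetry.get_obs()['tcp_pos'],telemetry.get_obs()['joints'])
```

```text
{'vertical_fov': 69.69550290961257, 'cx': 280.4226002063262, 'cy': 211.4843899128179, 'origin': array([ 0.4851, -0.0796,  0.2682]), 'attitude': array([-0.2294, -0.2288,  1.5476])}
[271.7615 230.2678] [ 0.5591 -0.0799  0.1505] [-0.2131  0.4358  0.3132  1.9349 -0.1843  0.7985  1.7636]
```

View pics/w0.png

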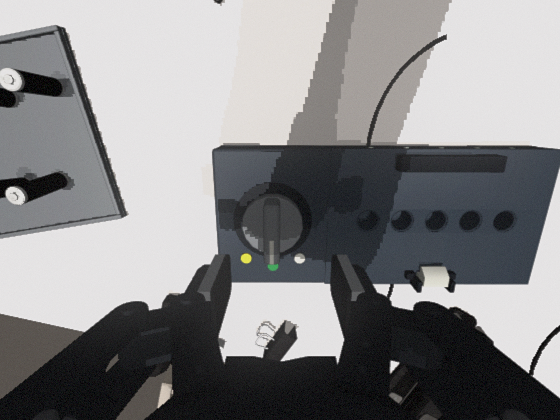

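Run:
```python
from h import *
f=load('wrist')
for z,ps in [(.034,[(368,220),(401,220),(435,220),(470,221),(505,221),(397,155),(506,155),(397,171),(506,171)])]:
    print(np.array([onz(f,*p,z) for p in ps]))
D=down(-.012)
plan([((.5588,-.0862,.1),D),((.5588,-.0862,.073),D)])
```

```text
[[ 0.5637 -0.0085  0.034 ]
 [ 0.564   0.0185  0.034 ]
 [ 0.5643  0.0464  0.034 ]
 [ 0.5655  0.0752  0.034 ]
 [ 0.5658  0.1039  0.034 ]
 [ 0.5113  0.01    0.034 ]
 [ 0.5123  0.0937  0.034 ]
 [ 0.5237  0.0112  0.034 ]
 [ 0.5246  0.0963  0.034 ]]
[[0.001, -0.025, 0.202], [0.0, -0.0, 0.001]] rows~0.8
[[0.001, -0.025, 0.31], [0.0, -0.0, 0.001]] rows~1.2
```

Call:
apply_moves --rows '[[[0.001,-0.025,0.1],[0,0,0]],[[0.001,-0.025,0.2],[0,0,0]],[[0.001,-0.025,0.25],[0,0,0]],[[0.001,-0.025,0.31],[0,0,0]],[[0.001,-0.025,0.31],[0,0,0]],[[0.001,-0.025,0.31],[0,0,0]]]'

```text
clock: 3.15
tcp_pos: [0.5594, -0.0886, 0.0733]
orientation: [0.019, 3.141, -0.0]
contact_force: [0.1, 0.7, 0.5]
grip_width: 0.051
gripper_force: 0.0
```

Call:
apply_moves --rows '[[[0,0.01,0],[0,0,0]],[[0,0.01,0],[0,0,0]],[[0,0.01,0],[0,0,0]],[[0,0.01,0],[0,0,0]],[[0,0.01,0],[0,0,0]],[[0,0.01,0],[0,0,0]]]' --jaw -1 --newtons 40

```text
clock: 3.9
tcp_pos: [0.5593, -0.0866, 0.0734]
orientation: [0.02, 3.141, -0.0]
contact_force: [-1.5, -1.3, 5.8]
grip_width: 0.0113
gripper_force: 42.4
```

Call:
apply_moves --rows '[[[0,0,0],[0,0,-0.04]],[[0,0,0],[0,0,-0.08]],[[0,0,0],[0,0,-0.12]],[[0,0,0],[0,0,-0.16]],[[0,0,0],[0,0,-0.2]],[[0,0,0],[0,0,-0.2]],[[0,0,0],[0,0,-0.195]],[[0,0,0],[0,0,-0.195]]]'

```text
clock: 4.9
tcp_pos: [0.56, -0.0888, 0.0734]
orientation: [-0.925, 3.001, -0.005]
contact_force: [1.5, -6.9, 2.5]
grip_width: 0.0109
gripper_force: 42.0
```

Call:
apply_moves --rows '[[[0,0,0],[0,0,0]],[[0,0,0],[0,0,0]],[[0,0,0],[0,0,0]],[[0,0,-0.3],[0,0,0]],[[0,0,-0.3],[0,0,0]],[[0,0,-0.3],[0,0,0]],[[0,0,-0.3],[0,0,0]]]' --jaw 0.2

```text
clock: 5.78
tcp_pos: [0.5581, -0.0859, 0.1465]
orientation: [0.929, -2.999, -0.001]
contact_force: [-0.6, 0.0, -0.1]
grip_width: 0.0514
gripper_force: 0.0
```

Run:
```python
from h import *
f=snap('wrist','w1.png')
o=telemetry.get_obs(); print(o['tcp_pos'],o['orientation'])
D=down(-np.pi/2)
plan([((.535,-.20,.15),D),((.535,-.308,.15),D),((.535,-.308,.10),D)])
```

```text
[ 0.558  -0.0859  0.1463] [ 0.9289 -2.9985 -0.0016]
[[0.334, -0.325, -0.015], [-0.0, -0.001, 0.691]] rows~11.6
[[0.578, -0.681, -0.015], [-0.0, -0.001, 0.691]] rows~11.6
[[0.578, -0.681, 0.185], [-0.0, -0.001, 0.691]] rows~11.6
```

View pics/w1.png

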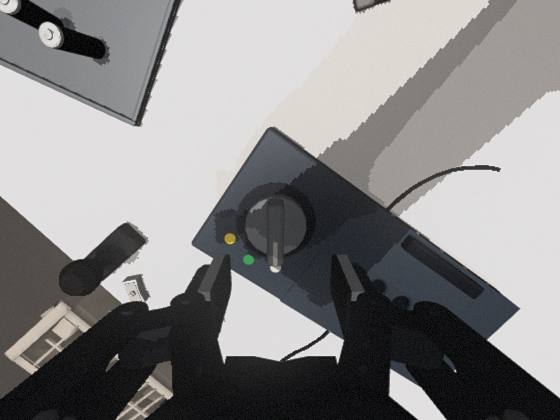

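Call:
apply_moves --rows '[[[0.334,-0.325,-0.015],[0,0,0.3]],[[0.334,-0.325,-0.015],[0,0,0.691]],[[0.334,-0.325,-0.015],[0,0,0.691]],[[0.578,-0.681,-0.015],[0,0,0.691]],[[0.578,-0.681,-0.015],[0,0,0.691]],[[0.578,-0.681,-0.015],[0,0,0.691]],[[0.578,-0.681,-0.015],[0,0,0.691]],[[0.578,-0.681,-0.015],[0,0,0.691]],[[0.578,-0.681,-0.015],[0,0,0.691]],[[0.578,-0.681,-0.015],[0,0,0.691]]]'

```text
clock: 7.08
tcp_pos: [0.5353, -0.3079, 0.15]
orientation: [-1.876, -2.517, 0.002]
contact_force: [0.0, 0.4, -0.8]
grip_width: 0.0514
gripper_force: 0.0
```

Run:
```python
from h import *
D=down(-np.pi/2)
plan([((.5355,-.3082,.15),D),((.5355,-.3082,.1),D)])
```

```text
[[-0.001, 0.001, 0.0], [-0.001, -0.0, 0.092]] rows~1.6
[[-0.002, 0.001, 0.2], [-0.001, -0.0, 0.092]] rows~1.6
```

Call:
apply_moves --rows '[[[0,0,0],[0,0,0.092]],[[0,0,0],[0,0,0.092]],[[0,0,0],[0,0,0.092]],[[0,0,0],[0,0,0.092]]]'

```text
clock: 7.58
tcp_pos: [0.5357, -0.3081, 0.1508]
orientation: [-2.21, -2.231, 0.001]
contact_force: [0.1, -0.5, -0.3]
grip_width: 0.0512
gripper_force: 0.0
```

Run:
```python
from h import *
f=snap('wrist','w2.png')
o=telemetry.get_obs(); print(o['tcp_pos'],o['orientation'],f['origin'])
for c in [[ 0.534,-0.2704,.054],[ 0.5355,-0.3082,.054],[.4534,-.2592,.054],[.4648,-.3038,.054],[.4687,-.3444,.054],(o['tcp_pos'][0],o['tcp_pos'][1],.054)]: print(proj(f,c))
```

```text
[ 0.5357 -0.3082  0.151 ] [-2.211  -2.2307  0.0007] [ 0.5349 -0.2344  0.2687]
[279.3596 172.8855]
[280.9972 222.8715]
[165.1493 156.1278]
[186.5067 216.5128]
[195.6944 265.7015]
[281.3277 222.8509]
```

View pics/w2.png

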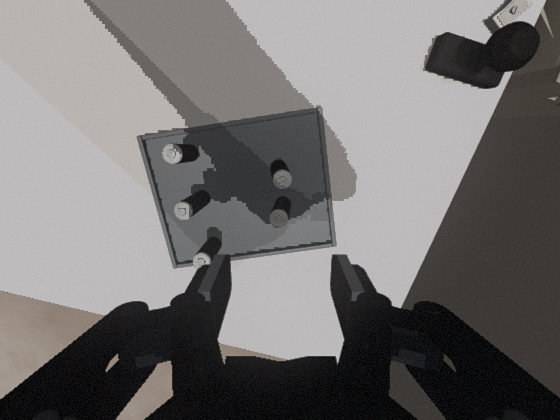

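Run:
```python
import cv2
a=cv2.imread('pics/w2.png')
cv2.imwrite('pics/w2c.png',cv2.resize(a[130:280,140:340],(800,600),interpolation=cv2.INTER_CUBIC))
```

```text
(no output)
```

View pics/w2c.png

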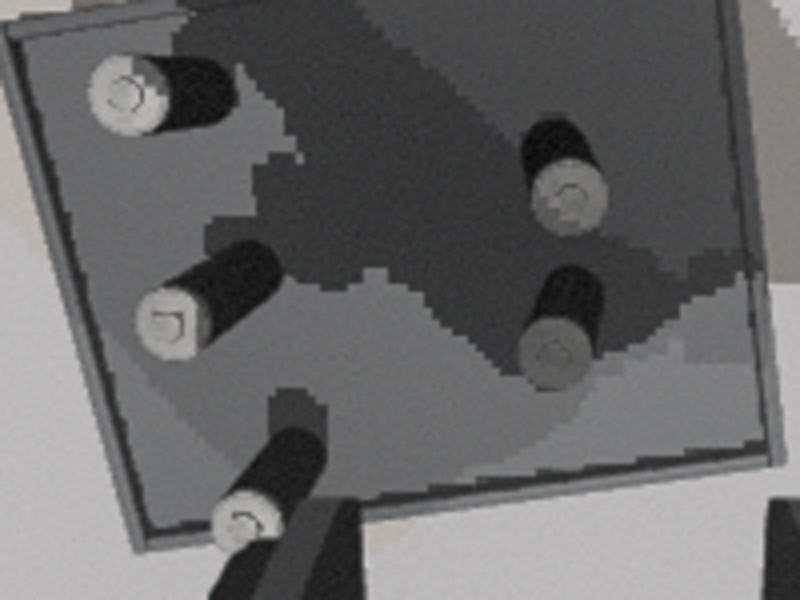

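Run:
```python
from h import *
f=load('wrist')
for n,x,y in zip('ABCDE',[569,556,130,175,250],[196,353,95,321,524]): print(n,onz(f,(x+.5)/4-.5+140,(y+.5)/4-.5+130,.054))
print('tray',[onz(f,(x+.5)/4-.5+140,(y+.5)/4-.5+130,.010) for x,y in [(8,25),(140,547),(780,460)]])
```

```text
A [ 0.5358 -0.2745  0.054 ]
B [ 0.5337 -0.3043  0.054 ]
C [ 0.4585 -0.2572  0.054 ]
D [ 0.4629 -0.2986  0.054 ]
E [ 0.4741 -0.34    0.054 ]
tray [array([ 0.4188, -0.2477,  0.01  ]), array([ 0.4351, -0.3678,  0.01  ]), array([ 0.5855, -0.3442,  0.01  ])]
```

Run:
```python
from h import *
f=load('wrist')
for n,x,y in zip('ABCDE',[555,575,215,255,303],[148,290,90,265,448]): print(n,onz(f,(x+.5)/4-.5+140,(y+.5)/4-.5+130,.004+.00))
s=load('side')
snap('side','s1.png')
a=cv2.imread('pics/side0.png')[255:305,255:355]; b=cv2.imread('pics/s1.png')[255:305,255:355]
cv2.imwrite('pics/sc.png',np.vstack([cv2.resize(i,(600,300),interpolation=cv2.INTER_CUBIC) for i in (a,b)]))
```

```text
A [ 0.5329 -0.2733  0.004 ]
B [ 0.5376 -0.3055  0.004 ]
C [ 0.4592 -0.2613  0.004 ]
D [ 0.4653 -0.3003  0.004 ]
E [ 0.4737 -0.3447  0.004 ]
```

View pics/sc.png

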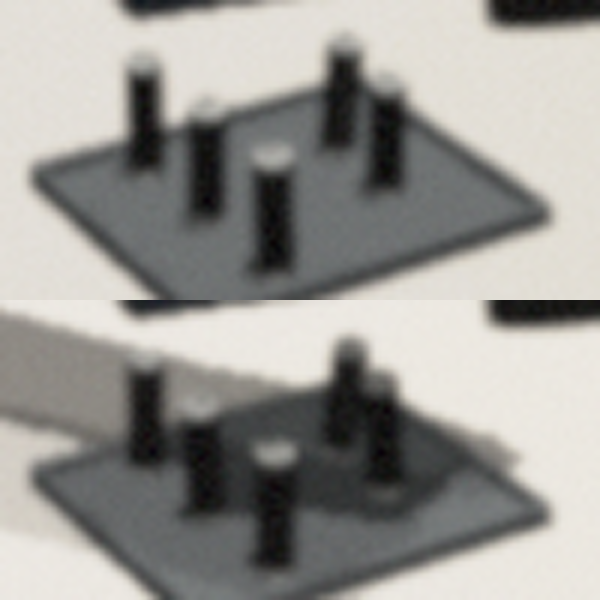

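Run:
```python
from h import *
g=[]
for i in range(3):
    f=snap('wrist',f'w3{i}.png'); print(telemetry.get_obs()['clock'])
    g.append(cv2.cvtColor(f['frame'][135:280,145:330],cv2.COLOR_RGB2GRAY).astype(float))
w2=cv2.cvtColor(cv2.imread('pics/w2.png')[135:280,145:330],cv2.COLOR_BGR2GRAY).astype(float)
for a,b in [(w2,g[0]),(g[0],g[1]),(g[1],g[2])]:
    d=abs(a-b); print(d.mean(),(d>40).sum())
    for n,(x,y) in zip('ABCD',[(282,179),(279,217),(173,153),(183,211)]):
        x-=145;y-=135; pa=a[y-14:y+15,x-14:x+15];pb=b[y-14:y+15,x-14:x+15]
        print(n,cv2.phaseCorrelate(pa,pb)[0])
```

```text
7.725
7.775
7.825
3.5966821994408202 147
A (-0.5544987766914637, -0.4266051187980331)
B (-0.451412334504786, -0.4595317351894863)
C (-0.36025327637716487, -0.30429124357642046)
D (0.017257889559086692, 0.28575679162218215)
2.9135507921714816 43
A (-0.1567777148157461, -0.2618424108204387)
B (-0.06145754891631405, 0.29800054475317417)
C (-0.2901126653593291, -0.011861728494146462)
D (-0.030051284317373472, 0.23485837420487954)
2.7595526561043804 29
A (-0.458478437190994, -0.21575047718829232)
B (0.020498683515910443, -0.10120723448608082)
C (0.018650994869050308, -0.03683759222643168)
D (-0.010085423447584674, -0.3861362913474)
```

Run:
```python
from h import *
D=down(-np.pi/2)
plan([((.5356,-.305,.1),D),((.5356,-.305,.054),D)])
```

```text
[[0.013, -0.001, 0.206], [0.0, -0.0, 0.002]] rows~0.8
[[0.013, -0.001, 0.39], [0.0, -0.0, 0.002]] rows~1.6
```

Call:
apply_moves --rows '[[[0.013,-0.001,0.1],[0,0,0.002]],[[0.013,-0.001,0.2],[0,0,0.002]],[[0.013,-0.001,0.3],[0,0,0.002]],[[0.013,-0.001,0.388],[0,0,0.002]],[[0.013,-0.001,0.388],[0,0,0.002]]]'

```text
clock: 8.45
tcp_pos: [0.5348, -0.3045, 0.053]
orientation: [-2.218, -2.221, 0.001]
contact_force: [-0.3, 0.7, 0.0]
grip_width: 0.051
gripper_force: 0.0
```

Call:
apply_moves --rows '[[[0,0,0],[0,0,0]],[[0,0,0],[0,0,0]],[[0,0,0],[0,0,0]],[[0,0,0],[0,0,0]],[[0,0,-0.1],[0,0,0]],[[0,0,-0.2],[0,0,0]],[[0,0,-0.4],[0,0,0]],[[0,0,-0.4],[0,0,0]]]' --jaw -1 --newtons 30

```text
clock: 9.45
tcp_pos: [0.5376, -0.3065, 0.1582]
orientation: [2.216, 2.218, 0.004]
contact_force: [-1.2, -0.1, -0.3]
grip_width: 0.0129
gripper_force: 29.3
```

Run:
```python
from h import *
f=snap('wrist','w4.png'); o=telemetry.get_obs()
print(o['tcp_pos'],o['orientation'],proj(f,o['tcp_pos']-[0,0,0.0]))
cv2.imwrite('pics/w4c.png',cv2.resize(f['frame'][130:380,140:420][:,:,::-1],(672,600),interpolation=cv2.INTER_CUBIC))
D=down(-np.pi/2); plan([((.5640,-.0089,.16),D)])
```

```text
[ 0.5366 -0.3054  0.1561] [2.218  2.2207 0.0025] [279.2584 288.7699]
[[1.186, 0.111, -0.016], [0.001, 0.0, 0.0]] rows~4.8
```

View pics/w4c.png

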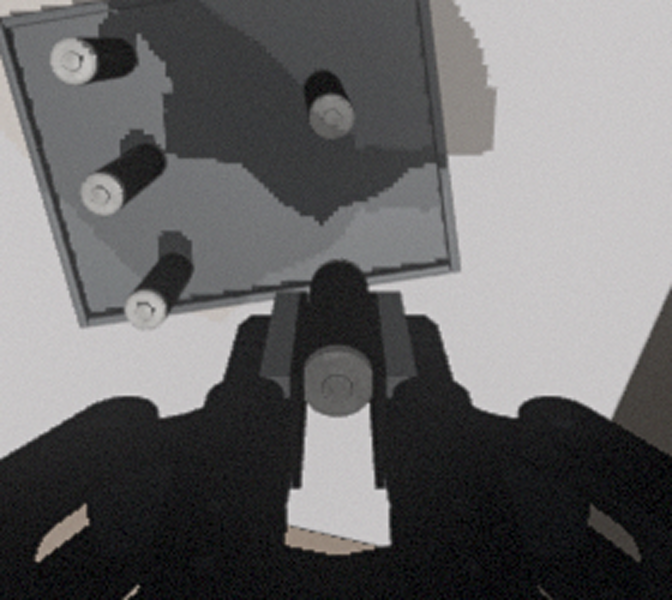

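Run:
```python
from h import *
f=load('wrist'); t=np.array([ 0.5366,-0.3054,0.1561])
print([proj(f,t+d) for d in np.array([[0,.007,-.049],[0,0,-.049],[0,.007,.001],[0,-.007,.001]])])
```

```text
[array([279.0592, 234.5567]), array([279.0796, 245.3548]), array([279.1671, 276.0476]), array([279.2183, 303.6273])]
```

Call:
apply_moves --rows '[[[0.25,0.02,-0.016],[0,0.019,0]],[[0.5,0.04,-0.016],[0,0.019,0]],[[0.75,0.06,-0.016],[0,0.019,0]],[[0.99,0.1,-0.016],[0,0.019,0]],[[0.99,0.11,-0.016],[0,0.019,0]],[[0.99,0.11,-0.016],[0,0.019,0]]]'

```text
clock: 10.25
tcp_pos: [0.5624, -0.0574, 0.1576]
orientation: [-2.189, -2.193, -0.063]
contact_force: [-0.8, -1.3, -0.0]
grip_width: 0.0125
gripper_force: 29.3
```

Run:
```python
from h import *
D=R.from_rotvec([.06,0,0])*down(-np.pi/2); plan([((.5640,-.0093,.16),D),((.5640,-.0093,.095),D)])
```

```text
[[0.193, 0.007, 0.002], [-0.001, 0.0, 0.001]] rows~0.8
[[0.177, 0.007, 0.261], [-0.001, 0.0, 0.001]] rows~1.3
```

Call:
apply_moves --rows '[[[0.1,0.007,0.002],[0,0,0.001]],[[0.193,0.007,0.002],[0,0,0.001]],[[0.193,0.007,0.1],[0,0,0.001]],[[0.177,0.007,0.261],[0,0,0.001]],[[0.177,0.007,0.261],[0,0,0.001]],[[0.177,0.007,0.261],[0,0,0.001]]]'

```text
clock: 11.0
tcp_pos: [0.565, -0.0111, 0.0969]
orientation: [-2.197, -2.187, -0.065]
contact_force: [-0.0, -0.2, -0.7]
grip_width: 0.0126
gripper_force: 29.3
```

Run:
```python
from h import *
f=snap('wrist','w5.png'); o=telemetry.get_obs()
print(o['tcp_pos'],o['orientation'],proj(f,o['tcp_pos']))
for w in [(.5640,-.0089,.034),(.5648,.0467,.034)]: print(proj(f,w))
cv2.imwrite('pics/w5c.png',cv2.resize(f['frame'][120:340,150:430][:,:,::-1],(764,600),interpolation=cv2.INTER_CUBIC))
D=R.from_rotvec([.06,0,0])*down(-np.pi/2); plan([((.5640,-.0093,.085),D),((.5640,-.0093,.062),D)])
```

```text
[ 0.5655 -0.0107  0.0973] [-2.1964 -2.1877 -0.0669] [282.3735 293.151 ]
[279.5299 242.026 ]
[280.2513 154.5048]
[[0.003, -0.006, 0.05], [0.001, 0.0, -0.001]] rows~0.2
[[-0.003, -0.006, 0.141], [0.001, 0.0, -0.001]] rows~0.6
```

View pics/w5c.png

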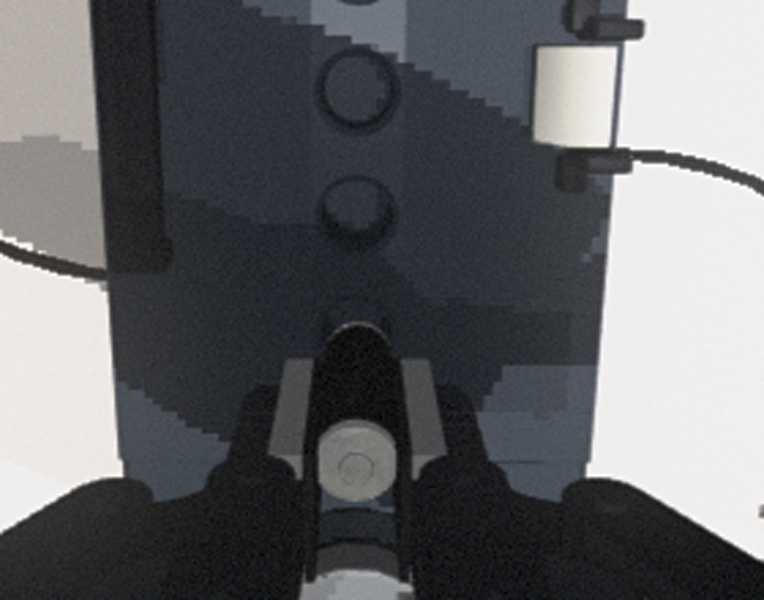

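Run:
```python
from h import *
f=load('wrist')
c=lambda x,y:(150+(x+.5)/2.7286-.5,120+(y+.5)/2.727-.5)
print('bottom far edge',onz(f,*c(357.5,323),.048),'top',onz(f,*c(357,460),.0975),'w3',onz(f,*c(358,90),.034),'w2',onz(f,*c(357,211),.034))
```

```text
bottom far edge [ 0.5648 -0.0016  0.048 ] top [ 0.5647 -0.0083  0.0975] w3 [0.5652 0.0478 0.034 ] w2 [0.5648 0.0206 0.034 ]
```

Call:
apply_moves --rows '[[[0.003,0,0.01],[0,0,0]],[[0,-0.001,0.05],[0,0,0]],[[-0.002,-0.001,0.08],[0,0,0]],[[-0.003,-0.001,0.11],[0,0,0]],[[-0.005,-0.001,0.138],[0,0,0]],[[-0.005,-0.001,0.138],[0,0,0]]]'

```text
clock: 11.8
tcp_pos: [0.5645, -0.0104, 0.0607]
orientation: [-2.196, -2.189, -0.063]
contact_force: [0.8, -5.2, -2.7]
grip_width: 0.0126
gripper_force: 32.3
```

Call:
apply_moves --rows '[[[0,0,0],[0,0,0]],[[0,0,0],[0,0,0]],[[0,0,0],[0,0,0]],[[0,0,-0.1],[0,0,0]],[[0,0,-0.2],[0,-0.019,0]],[[0.0,0,-0.24],[0,-0.019,0]],[[0.0,0,-0.24],[0,-0.019,0]]]' --jaw -0.3

```text
clock: 12.68
tcp_pos: [0.5646, -0.0119, 0.1217]
orientation: [-2.223, -2.219, -0.002]
contact_force: [0.1, 1.3, -0.6]
grip_width: 0.0299
gripper_force: 0.0
```

Call:
apply_moves --rows '[[[0,0,0],[0,0,0]],[[0,0,0],[0,0,0]],[[0,0,0],[0,0,0]],[[0,0,0],[0,0,0]]]' --jaw -1

```text
clock: 13.18
tcp_pos: [0.5643, -0.0123, 0.1212]
orientation: [-2.224, -2.219, 0.001]
contact_force: [0.2, -0.2, -0.1]
grip_width: 0.0003
gripper_force: 0.0
```

Run:
```python
from h import *
f=snap('wrist','w6.png'); o=telemetry.get_obs()
print(o['tcp_pos'],o['orientation'],proj(f,(.5645,-.008,.060)))
D=down(-np.pi/2); plan([((.5648,-.009,.092),D),((.5648,-.009,.083),D)])
cv2.imwrite('pics/w6c.png',cv2.resize(f['frame'][120:340,150:430][:,:,::-1],(764,600),interpolation=cv2.INTER_CUBIC))
```

```text
[ 0.5644 -0.0123  0.1213] [-2.2237 -2.2187  0.0005] [281.4484 234.489 ]
[[0.013, 0.002, 0.117], [-0.0, 0.0, -0.001]] rows~0.5
[[0.013, 0.002, 0.153], [-0.0, 0.0, -0.001]] rows~0.6
```

View pics/w6c.png

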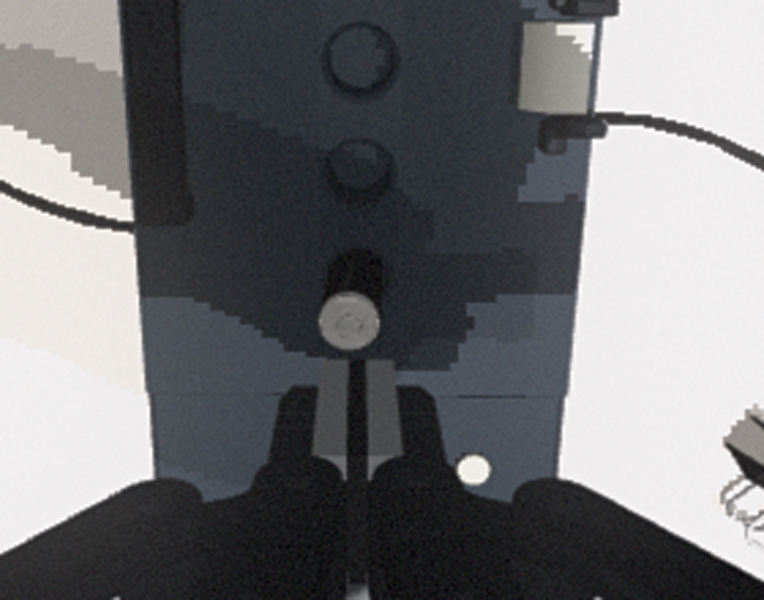

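Call:
apply_moves --rows '[[[0.013,0.0,0.06],[0,0,0]],[[0.013,0.0,0.115],[0,0,0]],[[0.013,0.0,0.135],[0,0,0]],[[0.013,0.0,0.15],[0,0,0]],[[0.013,0.0,0.158],[0,0,0]],[[0.013,0.0,0.158],[0,0,0]]]'

```text
clock: 13.98
tcp_pos: [0.5672, -0.01, 0.0842]
orientation: [2.222, 2.215, 0.006]
contact_force: [-0.5, -0.2, 14.1]
grip_width: -0.0002
gripper_force: 7.3
```

```bash
cat >> h.py <<'E'
def disc(f,p,r=.007,tol=.35,win=None):
    """bright disc near world point p (z known): returns refined world point"""
    u,v=proj(f,p); fl=K(f)[0]; d=-(rot(f['attitude']).T@(np.array(p)-f['origin']))[2]; rp=r*fl/d
    g=cv2.cvtColor(np.ascontiguousarray(f['frame']),cv2.COLOR_RGB2GRAY); w=int(win or 3.2*rp+10)
    y0,x0=max(int(v)-w,0),max(int(u)-w,0); c=cv2.resize(g[y0:int(v)+w,x0:int(u)+w],None,fx=4,fy=4,interpolation=cv2.INTER_CUBIC)
    c=cv2.GaussianBlur(c,(9,9),2)
    h=cv2.HoughCircles(c,cv2.HOUGH_GRADIENT,1.0,40,param1=120,param2=12,minRadius=int(4*rp*.85),maxRadius=int(4*rp*1.15))
    out=[]
    if h is not None:
        for x,y,q in h[0][:4]:
            U,V=x0+(x+.5)/4-.5,y0+(y+.5)/4-.5
            m=c[int(max(y-q/2,0)):int(y+q/2),int(max(x-q/2,0)):int(x+q/2)].mean() if q>0 else 0
            out.append((np.round([U,V],1),round(q/4/rp,2),round(float(m)),np.round(onz(f,U,V,p[2]),4)))
    return out
E
python3 - <<'E'
from h import *
f=load('wrist')
for r in disc(f,(.5645,-.008,.060)): print(r)
D=down(-np.pi/2); plan([((.5648,-.01,.16),D),((.54,-.255,.16),D)])
E
```

```text
(array([277.5, 237. ], dtype=float32), np.float64(0.97), 115, array([ 0.562 , -0.0097,  0.06  ]))
[[0.0, -0.008, -0.303], [0.002, 0.0, -0.001]] rows~1.2
[[-0.98, -0.104, -0.304], [0.002, 0.0, -0.001]] rows~4.1
```

Call:
apply_moves --rows '[[[0,0,-0.15],[0.002,0,0]],[[0,-0.01,-0.3],[0.002,0,0]],[[-0.25,-0.03,-0.3],[0.002,0,0]],[[-0.5,-0.06,-0.3],[0.002,0,0]],[[-0.75,-0.09,-0.3],[0.002,0,0]],[[-0.98,-0.1,-0.3],[0.002,0,0]],[[-0.98,-0.1,-0.3],[0.002,0,0]],[[-0.98,-0.1,-0.3],[0.002,0,0]]]' --jaw 0.2

```text
clock: 14.98
tcp_pos: [0.5389, -0.2536, 0.1567]
orientation: [-2.221, -2.215, 0.006]
contact_force: [-0.2, 0.5, -0.9]
grip_width: 0.0514
gripper_force: 0.0
```

```bash
cat > cells.py <<'E'
from h import *
f=snap('wrist','wx.png'); o=telemetry.get_obs(); print(o['tcp_pos'])
for n,c in dict(A=(.535,-.273,.054),C=(.4585,-.258,.054),D=(.4635,-.300,.054),E=(.4741,-.341,.054)).items():
    print(n,*disc(f,c,win=30)[:3],sep='\n  ')
E
python3 cells.py
```

```text
[ 0.5393 -0.2525  0.1566]
A
  (array([278.2, 239. ], dtype=float32), np.float64(1.08), 75, array([ 0.536 , -0.2691,  0.054 ]))
C
  (array([178.8, 224.2], dtype=float32), np.float64(0.89), 151, array([ 0.4588, -0.2567,  0.054 ]))
D
  (array([188. , 272.8], dtype=float32), np.float64(0.87), 158, array([ 0.4622, -0.2986,  0.054 ]))
  (array([204.8, 251.8], dtype=float32), np.float64(0.94), 27, array([ 0.4773, -0.28  ,  0.054 ]))
E
```

Run:
```python
from h import *
D=down(-np.pi/2); plan([((.535,-.272,.12),D),((.535,-.272,.056),D)])
```

```text
[[-0.078, -0.016, 0.146], [-0.002, -0.0, -0.0]] rows~0.7
[[-0.078, -0.014, 0.402], [-0.002, -0.0, -0.0]] rows~1.6
```

Call:
apply_moves --rows '[[[-0.078,-0.016,0.05],[-0.002,0,0]],[[-0.078,-0.016,0.15],[-0.002,0,0]],[[-0.078,-0.015,0.25],[-0.002,0,0]],[[-0.078,-0.014,0.35],[-0.002,0,0]],[[-0.078,-0.014,0.4],[-0.002,0,0]],[[-0.078,-0.014,0.4],[-0.002,0,0]]]'

```text
clock: 15.78
tcp_pos: [0.5348, -0.272, 0.0564]
orientation: [-2.221, -2.22, 0.001]
contact_force: [-0.8, -0.5, -0.7]
grip_width: 0.0513
gripper_force: 0.0
```

Call:
apply_moves --rows '[[[0,0,0],[0,0,0]],[[0,0,0],[0,0,0]],[[0,0,0],[0,0,0]],[[0,0,0],[0,0,0]],[[0,0,-0.1],[0,0,0]],[[0,0,-0.2],[0,0,0]],[[0,0,-0.4],[0,0,0]],[[0,0,-0.4],[0,0,0]],[[0,0,-0.4],[0,0,0]]]' --jaw -1 --newtons 30

```text
clock: 16.9
tcp_pos: [0.5347, -0.273, 0.1567]
orientation: [-2.223, -2.219, -0.001]
contact_force: [0.1, -0.0, -0.3]
grip_width: 0.0126
gripper_force: 29.5
```

```bash
cat > held.py <<'E'
import sys
from h import *
# held cell: zg = TCP z at grip; well target wx,wy
zg=float(sys.argv[1]); wx,wy=map(float,sys.argv[2:4])
f=snap('wrist','wh.png'); o=telemetry.get_obs(); t=o['tcp_pos']; print('tcp',t,o['orientation'])
zt=t[2]+.054-zg; zb=zt-.05
top=disc(f,(t[0],t[1],zt),win=26); [print(' top',r) for r in top[:3]]
# lower end: dark far edge profile above the disc
g=cv2.cvtColor(np.ascontiguousarray(f['frame']),cv2.COLOR_RGB2GRAY).astype(float)
b=[proj(f,(t[0],t[1]+.007+d,zb)) for d in (-.006,-.003,0,.003,.006)]
print(' bottom far edge: rows for -6..6mm',[round(x[1],1) for x in b]); v0=int(b[2][1]); u0=int(round(b[2][0]))
print(' u',u0,'rows',v0-14,'..',[int(x) for x in g[v0-14:v0+15,u0-2:u0+3].mean(1)])
D=down(-np.pi/2); plan([((wx,wy,t[2]),D)])
E
python3 held.py .056 .5648 .0202
```

```text
tcp [ 0.5343 -0.2728  0.1561] [-2.2225 -2.2183  0.0004]
 top (array([280.8, 287.8], dtype=float32), np.float64(0.98), 90, array([ 0.5344, -0.2717,  0.1541]))
 bottom far edge: rows for -6..6mm [np.float64(244.5), np.float64(239.9), np.float64(235.3), np.float64(230.6), np.float64(225.9)]
 u 281 rows 221 .. [58, 70, 72, 92, 101, 113, 113, 113, 112, 112, 112, 118, 119, 125, 115, 81, 49, 26, 25, 28, 26, 27, 26, 27, 22, 24, 24, 26, 21]
[[1.172, 0.12, 0.001], [-0.0, -0.0, -0.001]] rows~4.7
```

Call:
apply_moves --rows '[[[0.25,0.02,0],[0,0.013,0]],[[0.5,0.04,0],[0,0.013,0]],[[0.75,0.06,0],[0,0.013,0]],[[0.99,0.1,0],[0,0.013,0]],[[0.99,0.12,0],[0,0.013,0]],[[0.99,0.12,0],[0,0.013,0]],[[0.99,0.12,0],[0,0.013,0]]]'

```text
clock: 17.82
tcp_pos: [0.5646, -0.0279, 0.1565]
orientation: [-2.206, -2.195, -0.043]
contact_force: [0.1, -1.1, 0.2]
grip_width: 0.0129
gripper_force: 29.4
```

Run:
```python
from h import *
D=R.from_rotvec([.04,0,0])*down(-np.pi/2); plan([((.5648,.0191,.157),D),((.5648,.0191,.1),D)])
```

```text
[[0.188, -0.0, 0.006], [-0.0, 0.0, -0.002]] rows~0.8
[[0.179, 0.0, 0.234], [-0.0, 0.0, -0.002]] rows~1.2
```

Call:
apply_moves --rows '[[[0.1,0,0],[0,0,-0.002]],[[0.188,0,0.005],[0,0,-0.002]],[[0.188,0,0.1],[0,0,-0.002]],[[0.179,0,0.234],[0,0,-0.002]],[[0.179,0,0.234],[0,0,-0.002]],[[0.179,0,0.234],[0,0,-0.002]],[[0.179,0,0.234],[0,0,-0.002]]]'

```text
clock: 18.7
tcp_pos: [0.5663, 0.0206, 0.1016]
orientation: [-2.198, -2.205, -0.048]
contact_force: [0.5, 0.1, 0.5]
grip_width: 0.0127
gripper_force: 29.4
```

```bash
cat > align.py <<'E'
import sys
from h import *
# at-the-well check: args zg, well index, tilt ; wells visible (empty) ahead detected as dark circles
zg=float(sys.argv[1]); k=int(sys.argv[2]); th=float(sys.argv[3])
W=lambda i:np.array([.5648+.0004*(i-3),.0470+.028*(i-3),.034])
f=snap('wrist','wa.png'); o=telemetry.get_obs(); t=o['tcp_pos']; print('tcp',t,o['orientation'])
for i in range(k+1,6):
    r=disc(f,W(i),r=.00825,win=26)
    for q in r[:2]: print(' well',i,q,'-> dxy vs model mm',np.round(1e3*(q[3]-W(i))[:2],1))
zt=t[2]+.054-zg; zb=zt-.05
for q in disc(f,(t[0],t[1],zt),win=26)[:3]: print(' top',q,'d to well',np.round(1e3*(W(k)-q[3])[:2],1))
g=cv2.cvtColor(np.ascontiguousarray(f['frame']),cv2.COLOR_RGB2GRAY).astype(float)
u0,v0=np.round(proj(f,(t[0],t[1]+.007,zb))).astype(int)
print(' bottom edge u',u0,'rows from',v0-12,[int(x) for x in g[v0-12:v0+13,u0-2:u0+3].mean(1)])
print(' y of far edge by row',[(r,round(float(onz(f,u0,r,zb)[1]-.007),4)) for r in range(v0-8,v0+9,2)],'well y',W(k)[1])
E
python3 align.py .056 2 .04
```

```text
tcp [0.5661 0.0209 0.1015] [-2.1974 -2.2056 -0.0475]
 well 5 (array([280.2, 111.2], dtype=float32), np.float64(0.86), 117, array([0.5656, 0.1024, 0.034 ])) -> dxy vs model mm [ 0.  -0.6]
 top (array([281., 290.], dtype=float32), np.float64(1.06), 117, array([0.5661, 0.0212, 0.0995])) d to well [-1.7 -2.2]
 bottom edge u 281 rows from 227 [35, 39, 35, 32, 30, 35, 36, 36, 46, 83, 59, 23, 17, 22, 13, 22, 17, 17, 24, 15, 16, 20, 17, 17, 15]
 y of far edge by row [(231, 0.0257), (233, 0.0245), (235, 0.0232), (237, 0.0219), (239, 0.0206), (241, 0.0193), (243, 0.0181), (245, 0.0168), (247, 0.0155)] well y 0.019
```

Call:
apply_moves --rows '[[[-0.008,-0.005,0],[0,0,0]],[[-0.009,-0.005,0.03],[0,0,0]],[[-0.011,-0.005,0.06],[0,0,0]],[[-0.012,-0.005,0.09],[0,0,0]],[[-0.013,-0.005,0.12],[0,0,0]],[[-0.0145,-0.005,0.15],[0,0,0]],[[-0.0145,-0.005,0.15],[0,0,0]]]'

```text
clock: 19.62
tcp_pos: [0.5647, 0.0188, 0.063]
orientation: [-2.197, -2.205, -0.046]
contact_force: [-0.5, -1.7, 7.3]
grip_width: 0.0128
gripper_force: 32.0
```

Call:
apply_moves --rows '[[[0,0,0],[0,0,0]],[[0,0,0],[0,0,0]],[[0,0,0],[0,0,0]],[[0,0,-0.1],[0,0,0]],[[0,0,-0.2],[0,-0.014,0]],[[0.008,0,-0.2],[0,-0.014,0]],[[0.008,0,-0.2],[0,-0.014,0]]]' --jaw -0.3

```text
clock: 20.5
tcp_pos: [0.5636, 0.0197, 0.1121]
orientation: [2.215, 2.226, -0.004]
contact_force: [0.4, -0.3, 0.2]
grip_width: 0.03
gripper_force: 0.0
```

Call:
apply_moves --rows '[[[0,0,0],[0,0,0]],[[0,0,0],[0,0,0]],[[0,0,0],[0,0,0]],[[0,0,0.05],[0,0,0]],[[0,0,0.09],[0,0,0]],[[0,0,0.105],[0,0,0]],[[0,0,0.118],[0,0,0]],[[0,0,0.118],[0,0,0]]]' --jaw -1

```text
clock: 21.5
tcp_pos: [0.565, 0.0186, 0.0842]
orientation: [2.215, 2.223, -0.001]
contact_force: [-1.6, -0.2, 9.6]
grip_width: -0.0001
gripper_force: 4.6
```

Call:
apply_moves --rows '[[[0,0,-0.15],[0,0,0]],[[0,0,-0.3],[0,0,0]],[[-0.25,-0.1,-0.3],[0,0,0]],[[-0.5,-0.2,-0.3],[0,0,0]],[[-0.75,-0.3,-0.3],[0,0,0]],[[-0.99,-0.42,-0.3],[0,0,0]],[[-0.99,-0.42,-0.3],[0,0,0]],[[-0.99,-0.42,-0.3],[0,0,0]]]' --jaw 0.2

```text
clock: 22.5
tcp_pos: [0.4598, -0.2296, 0.1592]
orientation: [2.218, 2.221, -0.003]
contact_force: [0.9, -0.1, 1.8]
grip_width: 0.0511
gripper_force: 0.0
```

```bash
cat > cells.py <<'E'
from h import *
import sys
f=snap('wrist','wx.png'); o=telemetry.get_obs(); print(o['tcp_pos'])
for n,c in dict(C=(.4585,-.258,.054),D=(.4635,-.300,.054),E=(.4741,-.341,.054)).items():
    print(n,*disc(f,c,win=30)[:3],sep='\n  ')
D=down(-np.pi/2); p=list(map(float,sys.argv[1:3])); plan([((*p,.12),D),((*p,.056),D)])
E
python3 cells.py .459 -.259
```

```text
[ 0.4607 -0.228   0.1589]
C
  (array([278.2, 251.5], dtype=float32), np.float64(0.97), 154, array([ 0.4576, -0.2573,  0.054 ]))
D
  (array([284.2, 296.2], dtype=float32), np.float64(0.86), 154, array([ 0.4626, -0.2985,  0.054 ]))
E
  (array([295.8, 338. ], dtype=float32), np.float64(1.09), 158, array([ 0.4729, -0.3409,  0.054 ]))
[[-0.124, -0.008, 0.156], [0.0, 0.001, 0.001]] rows~0.8
[[-0.123, -0.008, 0.412], [0.0, 0.001, 0.001]] rows~1.7
```

Call:
apply_moves --rows '[[[-0.12,-0.01,0.05],[0,0,0]],[[-0.12,-0.01,0.15],[0,0,0]],[[-0.12,-0.01,0.25],[0,0,0]],[[-0.12,-0.01,0.35],[0,0,0]],[[-0.12,-0.01,0.41],[0,0,0]],[[-0.12,-0.01,0.41],[0,0,0]]]'

```text
clock: 23.3
tcp_pos: [0.4581, -0.2576, 0.0558]
orientation: [2.214, 2.228, -0.004]
contact_force: [0.6, 0.4, 0.5]
grip_width: 0.0514
gripper_force: 0.0
```

Call:
apply_moves --rows '[[[0,0,0],[0,0,0]],[[0,0,0],[0,0,0]],[[0,0,0],[0,0,0]],[[0,0,0],[0,0,0]],[[0,0,-0.1],[0,0,0]],[[0,0,-0.2],[0,0,0]],[[0,0,-0.4],[0,0,0]],[[0,0,-0.4],[0,0,0]],[[0,0,-0.4],[0,0,0]]]' --jaw -1 --newtons 30

```text
clock: 24.42
tcp_pos: [0.4576, -0.2583, 0.1563]
orientation: [2.215, 2.225, -0.003]
contact_force: [-1.2, 0.2, -0.4]
grip_width: 0.0124
gripper_force: 29.5
```

```bash
python3 held.py .056 .5648 .0475
```

```text
tcp [ 0.4572 -0.2582  0.1558] [ 2.216   2.2258 -0.0038]
 bottom far edge: rows for -6..6mm [np.float64(244.4), np.float64(239.8), np.float64(235.2), np.float64(230.5), np.float64(225.8)]
 u 281 rows 221 .. [75, 93, 93, 102, 100, 102, 99, 100, 101, 104, 106, 110, 110, 95, 92, 74, 71, 52, 49, 50, 28, 24, 28, 22, 22, 22, 26, 22, 23]
[[1.221, 0.436, -0.003], [-0.0, 0.001, 0.001]] rows~5.2
```

```bash
sed -i 's/param2=12/param2=8/; s/param1=120/param1=80/' h.py; python3 held.py .056 .5648 .0475
python3 - <<'E'
from h import *
f=load('wrist'); g=cv2.cvtColor(f['frame'],cv2.COLOR_RGB2GRAY)
for v in range(266,312,3): print(v,*[g[v,u] for u in range(256,306,2)])
E
```

```text
tcp [ 0.4571 -0.2582  0.1556] [ 2.2164  2.226  -0.0045]
 top (array([280.5, 282.5], dtype=float32), np.float64(0.98), 80, array([ 0.4568, -0.254 ,  0.1536]))
 top (array([280.8, 315.5], dtype=float32), np.float64(0.96), 168, array([ 0.457 , -0.2712,  0.1536]))
 top (array([303.8, 302.8], dtype=float32), np.float64(0.98), 22, array([ 0.4675, -0.2644,  0.1536]))
 bottom far edge: rows for -6..6mm [np.float64(244.8), np.float64(240.2), np.float64(235.6), np.float64(231.0), np.float64(226.3)]
 u 281 rows 221 .. [60, 65, 83, 87, 100, 102, 101, 100, 101, 101, 103, 103, 109, 99, 103, 84, 82, 65, 49, 52, 30, 22, 23, 24, 24, 21, 22, 26, 25]
[[1.221, 0.436, -0.004], [-0.001, 0.001, 0.001]] rows~5.2
266 58 55 53 55 23 23 25 21 23 22 29 24 15 25 22 18 24 19 23 14 16 27 52 52 48
269 57 53 54 50 22 21 20 25 27 44 58 60 61 62 61 57 29 23 13 20 20 30 55 49 55
272 54 55 61 31 31 20 30 57 74 84 84 88 87 88 84 85 78 65 29 25 22 22 53 50 45
275 57 52 56 27 24 27 63 84 82 86 82 83 83 82 82 83 79 80 81 34 9 26 51 51 51
278 56 56 56 23 22 35 86 85 86 85 79 80 81 80 80 80 79 79 81 80 21 26 33 51 49
281 51 5
[... 201 characters left out ...]
 80 85 86 75 21 20 27 74 68
290 47 73 61 31 21 43 84 89 88 87 79 78 79 78 81 82 82 81 80 62 19 25 29 70 64
293 22 51 59 28 22 23 60 82 84 85 82 79 80 80 85 84 83 81 47 25 20 32 34 70 26
296 24 26 30 22 21 23 83 102 92 80 77 81 81 84 82 80 89 37 28 26 13 25 22 18 26
299 29 27 28 27 27 18 103 102 101 98 102 99 102 101 103 100 103 35 21 20 19 22 19 21 17
302 29 23 21 26 20 23 66 52 55 47 51 42 39 31 37 38 40 25 16 23 18 20 30 8 23
305 31 24 23 25 23 26 45 45 51 59 74 86 98 109 112 101 106 59 16 34 29 23 28 19 17
308 27 31 32 25 24 39 109 101 107 118 127 144 165 167 168 171 173 127 121 122 20 20 20 24 19
311 23 23 15 28 23 73 174 170 169 171 169 167 169 170 169 171 169 165 158 161 16 27 25 18 28
```

Call:
apply_moves --rows '[[[0.25,0.1,-0.03],[0,0.045,0]],[[0.5,0.2,-0.03],[0,0.045,0]],[[0.75,0.3,-0.03],[0,0.045,0]],[[0.99,0.4,-0.03],[0,0.045,0]],[[0.99,0.43,-0.03],[0,0.045,0]],[[0.99,0.43,-0.03],[0,0.045,0]],[[0.99,0.43,-0.03],[0,0.045,0]]]'

```text
clock: 25.4
tcp_pos: [0.5633, -0.0132, 0.1628]
orientation: [-2.149, -2.151, -0.146]
contact_force: [0.2, -0.9, -0.4]
grip_width: 0.013
gripper_force: 29.5
```

Run:
```python
from h import *
D=R.from_rotvec([.14,0,0])*down(-np.pi/2); plan([((.5648,.043,.157),D),((.5648,.043,.1),D)])
```

```text
[[0.219, 0.006, 0.054], [-0.0, 0.001, 0.0]] rows~0.9
[[0.188, 0.007, 0.28], [-0.0, 0.001, 0.0]] rows~1.3
```

Call:
apply_moves --rows '[[[0.1,0.003,0.03],[0,0,0]],[[0.215,0.003,0.05],[0,0,0]],[[0.2,0.003,0.15],[0,0,0]],[[0.184,0.003,0.27],[0,0,0]],[[0.184,0.003,0.27],[0,0,0]],[[0.184,0.003,0.27],[0,0,0]],[[0.184,0.003,0.27],[0,0,0]]]'

```text
clock: 26.28
tcp_pos: [0.5655, 0.0434, 0.1041]
orientation: [-2.147, -2.154, -0.151]
contact_force: [0.2, -0.3, -0.2]
grip_width: 0.0127
gripper_force: 29.5
```

```bash
python3 align.py .056 3 .14
python3 - <<'E'
from h import *
f=load('wrist'); cv2.imwrite('pics/wac.png',cv2.resize(f['frame'][100:340,150:430][:,:,::-1],(700,600),interpolation=cv2.INTER_CUBIC))
E
```

```text
tcp [0.5655 0.0437 0.104 ] [-2.1464 -2.1544 -0.151 ]
 well 5 (array([281. , 159.8], dtype=float32), np.float64(0.88), 114, array([0.5655, 0.103 , 0.034 ])) -> dxy vs model mm [-0.1 -0. ]
 well 5 (array([299.5, 136.5], dtype=float32), np.float64(1.1), 104, array([0.5772, 0.1176, 0.034 ])) -> dxy vs model mm [11.6 14.6]
 top (array([280.5, 281.5], dtype=float32), np.float64(0.92), 108, array([0.5652, 0.0481, 0.102 ])) d to well [-0.4 -1.1]
 top (array([282.5, 298. ], dtype=float32), np.float64(0.88), 109, array([0.5661, 0.0403, 0.102 ])) d to well [-1.3  6.7]
 bottom edge u 281 rows from 234 [35, 35, 34, 36, 35, 46, 61, 26, 12, 16, 19, 16, 16, 17, 16, 17, 15, 15, 15, 17, 13, 14, 15, 17, 14]
 y of far edge by row [(238, 0.0488), (240, 0.0476), (242, 0.0463), (244, 0.045), (246, 0.0438), (248, 0.0425), (250, 0.0413), (252, 0.04), (254, 0.0387)] well y 0.047
```

View pics/wac.png

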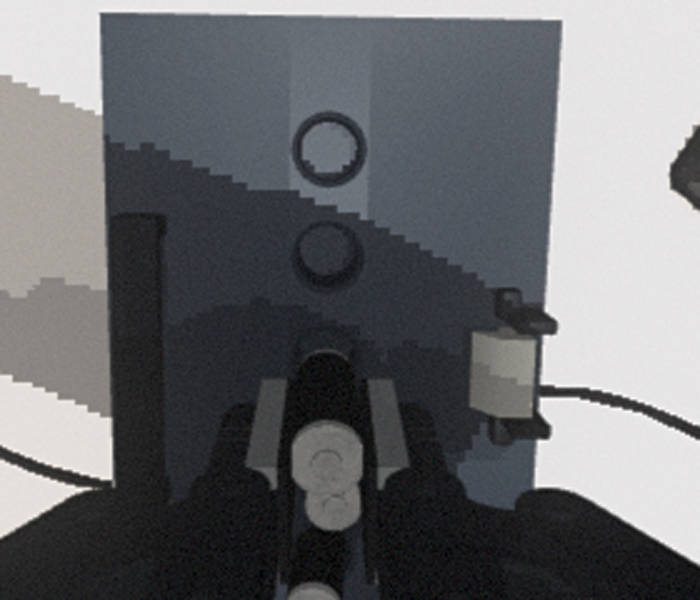

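Call:
apply_moves --rows '[[[-0.005,-0.001,0.03],[0,0,0]],[[-0.01,-0.001,0.06],[0,0,0]],[[-0.0145,-0.001,0.09],[0,0,0]],[[-0.019,-0.001,0.12],[0,0,0]],[[-0.0245,-0.001,0.158],[0,0,0]],[[-0.0245,-0.001,0.158],[0,0,0]],[[-0.0245,-0.001,0.158],[0,0,0]]]'

```text
clock: 27.2
tcp_pos: [0.5649, 0.0435, 0.0628]
orientation: [-2.145, -2.154, -0.149]
contact_force: [0.9, 0.0, 2.9]
grip_width: 0.0126
gripper_force: 30.5
```

Call:
apply_moves --rows '[[[0,0,0],[0,0,0]],[[0,0,0],[0,0,0]],[[0,0,0],[0,0,0]],[[0.014,0,-0.1],[0,0,0]],[[0.029,0,-0.198],[0,-0.047,0]],[[0.042,0,-0.198],[0,-0.047,0]],[[0.042,0,-0.198],[0,-0.047,0]],[[0.042,0,-0.198],[0,-0.047,0]]]' --jaw -0.3

```text
clock: 28.2
tcp_pos: [0.5638, 0.0453, 0.1127]
orientation: [2.216, 2.219, -0.012]
contact_force: [0.5, -0.7, 0.6]
grip_width: 0.0299
gripper_force: 0.0
```

Call:
apply_moves --rows '[[[0,0,0],[0,0,0]],[[0,0,0],[0,0,0]],[[0,0,0],[0,0,0]],[[0,0,0.05],[0,0,0]],[[0,0,0.09],[0,0,0]],[[0,0,0.105],[0,0,0]],[[0,0,0.118],[0,0,0]],[[0,0,0.118],[0,0,0]]]' --jaw -1

```text
clock: 29.2
tcp_pos: [0.566, 0.0467, 0.0847]
orientation: [2.211, 2.22, -0.007]
contact_force: [-0.4, 0.9, 4.9]
grip_width: 0.0
gripper_force: 2.9
```

Call:
apply_moves --rows '[[[0,0,-0.15],[0,0,0]],[[0,0,-0.3],[0,0,0]],[[-0.25,-0.1,-0.3],[0,0,0]],[[-0.5,-0.2,-0.3],[0,0,0]],[[-0.75,-0.3,-0.3],[0,0,0]],[[-1,-0.41,-0.3],[0,0,0]],[[-1,-0.41,-0.3],[0,0,0]]]' --jaw 0.2

```text
clock: 30.08
tcp_pos: [0.4608, -0.207, 0.1617]
orientation: [2.218, 2.214, -0.011]
contact_force: [-0.2, 1.2, -0.7]
grip_width: 0.0509
gripper_force: 0.0
```

```bash
python3 cells.py .4626 -.272
```

```text
[ 0.4604 -0.2081  0.1618]
C
D
  (array([282.2, 317. ], dtype=float32), np.float64(0.9), 159, array([ 0.4617, -0.2996,  0.054 ]))
  (array([277.5, 345.5], dtype=float32), np.float64(1.08), 133, array([ 0.4573, -0.3301,  0.054 ]))
  (array([278.8, 334.2], dtype=float32), np.float64(0.86), 98, array([ 0.4585, -0.3178,  0.054 ]))
E
  (array([293.8, 354.8], dtype=float32), np.float64(0.94), 155, array([ 0.4722, -0.3404,  0.054 ]))
  (array([277.5, 345.5], dtype=float32), np.float64(1.13), 149, array([ 0.4573, -0.3301,  0.054 ]))
  (array([278.8, 334.2], dtype=float32), np.float64(0.9), 98, array([ 0.4585, -0.3178,  0.054 ]))
[[-0.254, 0.009, 0.17], [0.0, 0.004, -0.001]] rows~1.2
[[-0.251, 0.009, 0.426], [0.0, 0.004, -0.001]] rows~2.0
```

Call:
apply_moves --rows '[[[-0.2,0.011,0],[0,0.004,0]],[[-0.364,0.011,0.05],[0,0.004,0]],[[-0.363,0.011,0.15],[0,0.004,0]],[[-0.362,0.011,0.25],[0,0.004,0]],[[-0.361,0.011,0.35],[0,0.004,0]],[[-0.361,0.011,0.424],[0,0.004,0]],[[-0.361,0.011,0.424],[0,0.004,0]],[[-0.361,0.011,0.424],[0,0.004,0]]]'

```text
clock: 31.12
tcp_pos: [0.4667, -0.2945, 0.0567]
orientation: [-2.216, -2.225, -0.004]
contact_force: [0.3, -0.2, -0.5]
grip_width: 0.0509
gripper_force: 0.0
```

Call:
apply_moves --rows '[[[0,0,0],[0,0,0]],[[0,0,0],[0,0,0]],[[0,0,0],[0,0,0]],[[0,0,0],[0,0,0]],[[0,0,-0.1],[0,0,0]],[[0,0,-0.2],[0,0,0]],[[0,0,-0.4],[0,0,0]],[[0,0,-0.4],[0,0,0]],[[0,0,-0.4],[0,0,0]]]' --jaw -1 --newtons 30

```text
clock: 32.25
tcp_pos: [0.4659, -0.294, 0.1555]
orientation: [-2.214, -2.224, -0.004]
contact_force: [-0.4, 0.5, -0.4]
grip_width: 0.0128
gripper_force: 29.4
```

```bash
sed -i "s/D=down(-np.pi\/2); plan(\[((wx/v=g[:,u0-3:u0+4].mean(1); print(' disc rows',v0+20,[int(x) for x in v[v0+20:v0+75:2]]); D=down(-np.pi\/2); plan([((wx/" held.py; python3 held.py .056 .565 .0745
```

```text
tcp [ 0.4656 -0.2938  0.155 ] [-2.2136 -2.2236 -0.003 ]
 top (array([279.8, 299.8], dtype=float32), np.float64(0.95), 82, array([ 0.4652, -0.2988,  0.153 ]))
 bottom far edge: rows for -6..6mm [np.float64(244.8), np.float64(240.2), np.float64(235.6), np.float64(231.0), np.float64(226.2)]
 u 281 rows 221 .. [78, 83, 103, 103, 104, 106, 102, 103, 105, 103, 103, 103, 109, 109, 112, 113, 118, 116, 116, 115, 107, 102, 86, 87, 73, 67, 62, 40, 24]
 disc rows 255 [25, 26, 26, 23, 22, 24, 24, 19, 23, 22, 24, 22, 24, 20, 25, 29, 64, 96, 91, 86, 86, 87, 81, 82, 80, 82, 83, 79]
[[1.471, 0.404, 0.006], [-0.0, -0.001, 0.001]] rows~6.1
```

Call:
apply_moves --rows '[[[0.25,0.1,0],[0,0.017,0]],[[0.5,0.2,0],[0,0.017,0]],[[0.75,0.3,0],[0,0.017,0]],[[0.99,0.39,0],[0,0.017,0]],[[0.99,0.4,0],[0,0.017,0]],[[0.99,0.4,0],[0,0.017,0]],[[0.99,0.4,0],[0,0.017,0]]]'

```text
clock: 33.17
tcp_pos: [0.5641, -0.0491, 0.1564]
orientation: [-2.192, -2.194, -0.059]
contact_force: [-0.3, 0.4, 0.1]
grip_width: 0.0127
gripper_force: 29.4
```

Run:
```python
from h import *
D=R.from_rotvec([.055,0,0])*down(-np.pi/2); plan([((.565,.080,.157),D),((.565,.08,.104),D)])
```

```text
[[0.516, 0.004, 0.026], [-0.0, -0.0, 0.0]] rows~2.1
[[0.504, 0.004, 0.238], [-0.0, -0.0, 0.0]] rows~2.2
```

Call:
apply_moves --rows '[[[0.25,0.003,0.01],[0,0,0]],[[0.513,0.003,0.02],[0,0,0]],[[0.513,0.003,0.02],[0,0,0]],[[0.508,0.003,0.12],[0,0,0]],[[0.502,0.003,0.236],[0,0,0]],[[0.502,0.003,0.236],[0,0,0]],[[0.502,0.003,0.236],[0,0,0]],[[0.502,0.003,0.236],[0,0,0]]]'

```text
clock: 34.17
tcp_pos: [0.5662, 0.0813, 0.1062]
orientation: [-2.19, -2.197, -0.065]
contact_force: [0.1, -0.6, -0.5]
grip_width: 0.0127
gripper_force: 29.4
```

```bash
python3 align.py .056 4 .055
```

```text
tcp [0.5661 0.0816 0.1061] [-2.1894 -2.1972 -0.0645]
 top (array([280.8, 299.8], dtype=float32), np.float64(0.95), 102, array([0.5659, 0.077 , 0.1041])) d to well [-0.7 -2. ]
 bottom edge u 281 rows from 228 [30, 32, 33, 34, 30, 31, 30, 32, 25, 28, 32, 33, 30, 29, 29, 32, 31, 33, 40, 69, 48, 19, 15, 15, 11]
 y of far edge by row [(232, 0.0865), (234, 0.0853), (236, 0.084), (238, 0.0827), (240, 0.0815), (242, 0.0802), (244, 0.0789), (246, 0.0776), (248, 0.0763)] well y 0.075
```

Call:
apply_moves --rows '[[[-0.006,-0.003,0.0],[0,0,0]],[[-0.008,-0.003,0.04],[0,0,0]],[[-0.01,-0.003,0.08],[0,0,0]],[[-0.012,-0.003,0.11],[0,0,0]],[[-0.014,-0.003,0.14],[0,0,0]],[[-0.016,-0.003,0.167],[0,0,0]],[[-0.016,-0.003,0.167],[0,0,0]]]'

```text
clock: 35.1
tcp_pos: [0.5647, 0.0802, 0.0626]
orientation: [-2.188, -2.197, -0.062]
contact_force: [2.2, -1.3, -0.7]
grip_width: 0.0129
gripper_force: 30.2
```

Call:
apply_moves --rows '[[[0,0,0],[0,0,0]],[[0,0,0],[0,0,0]],[[0,0,0],[0,0,0]],[[0.006,0,-0.1],[0,0,0]],[[0.012,0,-0.2],[0,-0.02,0]],[[-0.006,0,-0.2],[0,-0.02,0]],[[-0.006,0,-0.2],[0,-0.02,0]],[[-0.006,0,-0.2],[0,-0.02,0]]]' --jaw -0.3

```text
clock: 36.1
tcp_pos: [0.5639, 0.0755, 0.1121]
orientation: [2.216, 2.223, -0.009]
contact_force: [0.0, 0.8, 0.2]
grip_width: 0.0302
gripper_force: 0.0
```

Call:
apply_moves --rows '[[[0,0,0],[0,0,0]],[[0,0,0],[0,0,0]],[[0,0,0],[0,0,0]],[[0,0,0.05],[0,0,0]],[[0,0,0.09],[0,0,0]],[[0,0,0.105],[0,0,0]],[[0,0,0.12],[0,0,0]],[[0,0,0.12],[0,0,0]]]' --jaw -1

```text
clock: 37.1
tcp_pos: [0.5667, 0.0753, 0.0844]
orientation: [2.213, 2.22, -0.002]
contact_force: [-0.2, -0.4, 9.7]
grip_width: 0.0003
gripper_force: 5.0
```

Call:
apply_moves --rows '[[[0,0,-0.15],[0,0,0]],[[0,0,-0.3],[0,0,0]],[[-0.25,-0.1,-0.3],[0,0,0]],[[-0.5,-0.2,-0.3],[0,0,0]],[[-0.75,-0.3,-0.3],[0,0,0]],[[-1,-0.37,-0.3],[0,0,0]],[[-1,-0.37,-0.3],[0,0,0]],[[-1,-0.37,-0.3],[0,0,0]]]' --jaw 0.2

```text
clock: 38.1
tcp_pos: [0.473, -0.1749, 0.1596]
orientation: [2.216, 2.22, -0.006]
contact_force: [0.2, 0.3, -0.2]
grip_width: 0.0517
gripper_force: 0.0
```

Run:
```python
from h import *
D=down(-np.pi/2); plan([((.4735,-.30,.16),D)])
```

```text
[[-0.5, 0.001, 0.002], [0.0, 0.002, 0.0]] rows~2.0
```

Call:
apply_moves --rows '[[[-0.25,0,0],[0,0.002,0]],[[-0.5,0,0],[0,0.002,0]],[[-0.5,0,0],[0,0.002,0]],[[-0.5,0,0],[0,0.002,0]],[[-0.5,0,0],[0,0.002,0]],[[-0.5,0,0],[0,0.002,0]]]'

```text
clock: 38.85
tcp_pos: [0.4744, -0.2972, 0.1601]
orientation: [-2.213, -2.229, -0.001]
contact_force: [-0.3, 0.0, -0.4]
grip_width: 0.0514
gripper_force: 0.0
```

```bash
python3 cells.py .473 -.342
```

```text
[ 0.4743 -0.2976  0.1602]
C
D
E
  (array([279., 270.], dtype=float32), np.float64(1.1), 159, array([ 0.473 , -0.3414,  0.054 ]))
  (array([279.2, 259.2], dtype=float32), np.float64(1.03), 70, array([ 0.4732, -0.3317,  0.054 ]))
[[-0.178, -0.006, 0.161], [0.0, -0.0, 0.002]] rows~1.0
[[-0.178, -0.006, 0.417], [0.0, -0.0, 0.002]] rows~1.8
```

Call:
apply_moves --rows '[[[-0.1,-0.005,0.0],[0,0,0.001]],[[-0.178,-0.006,0.05],[0,0,0.002]],[[-0.178,-0.006,0.15],[0,0,0.002]],[[-0.178,-0.006,0.25],[0,0,0.002]],[[-0.178,-0.006,0.35],[0,0,0.002]],[[-0.178,-0.006,0.417],[0,0,0.002]],[[-0.178,-0.006,0.417],[0,0,0.002]]]'

```text
clock: 39.78
tcp_pos: [0.472, -0.3428, 0.0551]
orientation: [-2.222, -2.218, 0.001]
contact_force: [0.1, -0.5, 0.4]
grip_width: 0.0514
gripper_force: 0.0
```

Call:
apply_moves --rows '[[[0,0,0],[0,0,0]],[[0,0,0],[0,0,0]],[[0,0,0],[0,0,0]],[[0,0,0],[0,0,0]],[[0,0,-0.1],[0,0,0]],[[0,0,-0.2],[0,0,0]],[[0,0,-0.4],[0,0,0]],[[0,0,-0.4],[0,0,0]],[[0,0,-0.4],[0,0,0]]]' --jaw -1 --newtons 30

```text
clock: 40.9
tcp_pos: [0.4723, -0.343, 0.1557]
orientation: [-2.223, -2.219, -0.001]
contact_force: [0.0, -0.5, -1.2]
grip_width: 0.0128
gripper_force: 29.4
```

```bash
python3 held.py .056 .565 .1025
```

```text
tcp [ 0.472  -0.3428  0.1552] [-2.2224 -2.2183 -0.    ]
 top (array([280.5, 281.5], dtype=float32), np.float64(0.99), 88, array([ 0.4719, -0.3385,  0.1532]))
 top (array([280.5, 298. ], dtype=float32), np.float64(0.86), 146, array([ 0.4719, -0.347 ,  0.1532]))
 bottom far edge: rows for -6..6mm [np.float64(244.4), np.float64(239.9), np.float64(235.3), np.float64(230.6), np.float64(225.9)]
 u 281 rows 221 .. [55, 47, 71, 111, 104, 112, 163, 177, 178, 180, 179, 181, 183, 182, 184, 186, 183, 130, 55, 33, 33, 33, 34, 35, 32, 36, 33, 33, 35]
 disc rows 255 [34, 32, 34, 30, 33, 31, 65, 93, 89, 90, 89, 90, 80, 88, 85, 87, 88, 85, 86, 89, 85, 162, 182, 181, 182, 182, 182, 182]
[[1.782, 0.369, 0.001], [-0.0, -0.0, -0.001]] rows~7.3
```

Call:
apply_moves --rows '[[[0.25,0.05,-0.02],[0,0.04,0]],[[0.5,0.1,-0.02],[0,0.04,0]],[[0.75,0.2,-0.02],[0,0.04,0]],[[0.99,0.3,-0.02],[0,0.04,0]],[[0.99,0.37,-0.02],[0,0.04,0]],[[0.99,0.37,-0.02],[0,0.04,0]],[[0.99,0.37,-0.02],[0,0.04,0]]]'

```text
clock: 41.82
tcp_pos: [0.564, -0.0975, 0.1602]
orientation: [-2.16, -2.152, -0.133]
contact_force: [-0.6, -2.0, -1.0]
grip_width: 0.0126
gripper_force: 29.4
```

Run:
```python
from h import *
D=R.from_rotvec([.124,0,0])*down(-np.pi/2); plan([((.565,.0986,.157),D),((.565,.0986,.104),D)])
```

```text
[[0.777, 0.001, 0.111], [-0.0, -0.0, -0.001]] rows~3.1
[[0.75, 0.001, 0.321], [-0.0, -0.0, -0.001]] rows~3.3
```

Call:
apply_moves --rows '[[[0.25,0,0.036],[0,0,0]],[[0.5,0,0.07],[0,0,0]],[[0.773,0,0.108],[0,0,0]],[[0.773,0,0.108],[0,0,0]],[[0.76,0,0.2],[0,0,0]],[[0.747,0,0.317],[0,0,0]],[[0.747,0,0.317],[0,0,0]],[[0.747,0,0.317],[0,0,0]],[[0.747,0,0.317],[0,0,0]]]'

```text
clock: 42.95
tcp_pos: [0.5666, 0.0983, 0.107]
orientation: [-2.161, -2.154, -0.138]
contact_force: [0.1, -0.5, 0.1]
grip_width: 0.0129
gripper_force: 29.4
```

```bash
python3 align.py .056 5 .124
python3 - <<'E'
from h import *
f=load('wrist')
g=cv2.cvtColor(f['frame'],cv2.COLOR_RGB2GRAY).astype(int); print([int(x) for x in g[250:320:2,278:285].mean(1)])
E
```

```text
tcp [0.5665 0.0986 0.1069] [-2.1599 -2.1544 -0.1383]
 top (array([280.2, 281.5], dtype=float32), np.float64(1.01), 92, array([0.5661, 0.1031, 0.1049])) d to well [-0.5 -0.1]
 top (array([272.8, 292. ], dtype=float32), np.float64(1.1), 80, array([0.5627, 0.0981, 0.1049])) d to well [2.9 4.9]
 bottom edge u 281 rows from 233 [33, 31, 33, 32, 31, 35, 43, 15, 12, 16, 13, 16, 15, 16, 13, 14, 16, 13, 16, 9, 14, 14, 15, 9, 16]
 y of far edge by row [(237, 0.1038), (239, 0.1025), (241, 0.1013), (243, 0.1), (245, 0.0988), (247, 0.0975), (249, 0.0962), (251, 0.0949), (253, 0.0937)] well y 0.10300000000000001
[14, 11, 15, 8, 15, 12, 12, 12, 33, 69, 100, 93, 93, 94, 81, 90, 91, 89, 93, 94, 83, 93, 94, 89, 88, 91, 96, 97, 66, 15, 11, 11, 10, 9, 11]
```

Call:
apply_moves --rows '[[[-0.002,-0.003,0.03],[0,0,0]],[[-0.006,-0.003,0.06],[0,0,0]],[[-0.01,-0.003,0.09],[0,0,0]],[[-0.014,-0.003,0.12],[0,0,0]],[[-0.0205,-0.003,0.17],[0,0,0]],[[-0.0205,-0.003,0.17],[0,0,0]],[[-0.0205,-0.003,0.17],[0,0,0]]]'

```text
clock: 43.88
tcp_pos: [0.565, 0.0991, 0.0625]
orientation: [-2.159, -2.154, -0.135]
contact_force: [0.2, -0.2, -0.5]
grip_width: 0.0131
gripper_force: 30.1
```

Call:
apply_moves --rows '[[[0,0,0],[0,0,0]],[[0,0,0],[0,0,0]],[[0,0,0],[0,0,0]],[[0.013,0,-0.1],[0,0,0]],[[0.026,0,-0.198],[0,-0.043,0]],[[0.042,0,-0.198],[0,-0.043,0]],[[0.042,0,-0.198],[0,-0.043,0]],[[0.042,0,-0.198],[0,-0.043,0]]]' --jaw -0.3

```text
clock: 44.88
tcp_pos: [0.5645, 0.102, 0.1128]
orientation: [2.222, 2.213, -0.012]
contact_force: [-0.0, 0.7, 0.2]
grip_width: 0.0299
gripper_force: 0.0
```

Call:
apply_moves --rows '[[[0,0,0],[0,0,0]],[[0,0,0],[0,0,0]],[[0,0,0],[0,0,0]],[[0,0,0.05],[0,0,0]],[[0,0,0.09],[0,0,0]],[[0,0,0.105],[0,0,0]],[[0,0,0.12],[0,0,0]],[[0,0,0.12],[0,0,0]]]' --jaw -1

```text
clock: 45.88
tcp_pos: [0.5669, 0.1033, 0.0846]
orientation: [2.218, 2.213, -0.006]
contact_force: [-0.1, 0.5, 6.8]
grip_width: -0.0
gripper_force: 3.7
```

Run:
```python
from h import *
D=down(-.2); plan([((.5648,.102,.17),D),((.478,.27,.20),D)])
print(telemetry.get_obs()['joints'])
```

```text
[[-0.008, -0.007, -0.342], [-0.001, 0.003, -0.437]] rows~7.4
[[0.662, -0.356, -0.468], [-0.001, 0.003, -0.437]] rows~7.4
[-0.7893  0.6357  0.6718  1.9623 -0.5668  0.7376  0.2171]
```

Call:
apply_moves --rows '[[[0,0,-0.15],[0,0,0]],[[0,0,-0.4],[0,0,-0.1]],[[0.25,-0.1,-0.6],[0,0,-0.437]],[[0.5,-0.2,-0.62],[0,0.003,-0.437]],[[0.8,-0.43,-0.62],[0,0.003,-0.437]],[[0.8,-0.43,-0.62],[0,0.003,-0.437]],[[0.8,-0.43,-0.62],[0,0.003,-0.437]],[[0.8,-0.43,-0.62],[0,0.003,-0.437]],[[0.8,-0.43,-0.62],[0,0.003,-0.437]],[[0.8,-0.43,-0.62],[0,0.003,-0.437]]]' --jaw 0.2

```text
clock: 47.12
tcp_pos: [0.4581, 0.3046, 0.2366]
orientation: [-0.315, -3.121, 0.005]
contact_force: [-0.3, 0.3, -0.6]
grip_width: 0.0513
gripper_force: 0.0
```

Run:
```python
from h import *
f=snap('wrist','wc.png'); o=telemetry.get_obs(); print(o['tcp_pos'],o['orientation'],f['origin'])
h=cv2.cvtColor(f['frame'],cv2.COLOR_RGB2HSV)
om=cv2.inRange(h,(3,140,80),(18,255,255)); bm=cv2.inRange(h,(95,90,40),(112,255,255))
n,l,s,c=cv2.connectedComponentsWithStats(om)
for i in range(1,n):
    if s[i,4]>60:
        m=(l==i).astype(np.uint8); k=cv2.findContours(m,0,1)[0][0]; r=cv2.minAreaRect(k)
        print('orange',s[i],c[i],r, cv2.boxPoints(r).tolist())
cv2.imwrite('pics/wcv.png',cv2.resize(f['frame'][:,:,::-1],(800,600),interpolation=cv2.INTER_CUBIC))
```

```text
[0.4581 0.3046 0.2365] [-0.316  -3.1205  0.0049] [0.3862 0.3196 0.3547]
orange [303 107  54  12 586] [329.9147 112.0512] ((329.5, 112.5), (11.0, 53.0), 90.0) [[303.0, 107.0], [356.0, 107.0], [356.0, 118.0], [303.0, 118.0]]
orange [330 137  12  43 444] [335.0383 157.4144] ((335.5, 158.0), (42.0, 11.0), 90.0) [[330.0, 137.0], [341.0, 137.0], [341.0, 179.0], [330.0, 179.0]]
```

View pics/wcv.png

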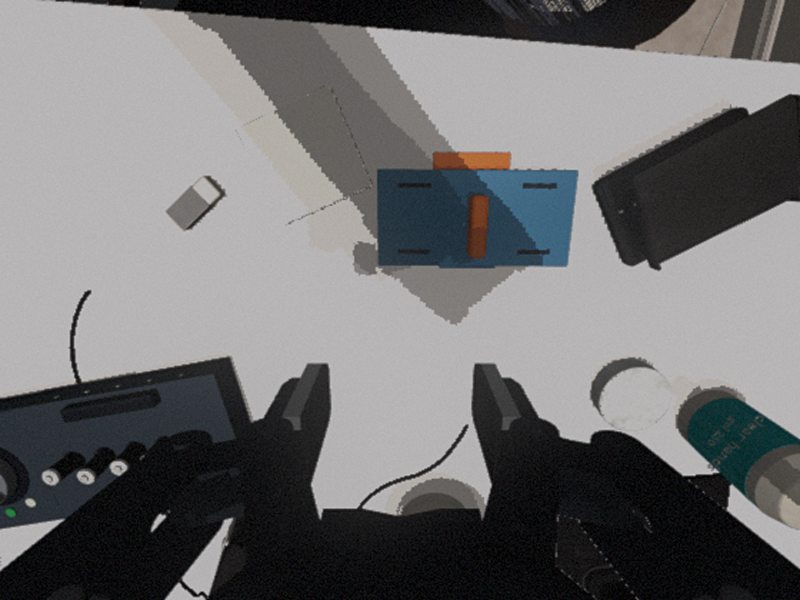

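Run:
```python
from h import *
f=load('wrist')
a,b=onz(f,336,137.5,.053),onz(f,335.3,180,.053); print('rib',a,b,np.linalg.norm(a-b),(a+b)/2)
s=.7; q=lambda x,y,z:onz(f,(x+.5)*s-.5,(y+.5)*s-.5,z)
H=[q(377,169,.033),q(578,171,.033),q(567,266,.033),q(378,265,.033)]; print('hood',np.array(H),np.mean(H,0))
u=H[1]-H[0]; w=H[2]-H[3]; print(np.arctan2(-u[0],u[1]),np.arctan2(-w[0],w[1]),np.linalg.norm(u),np.linalg.norm(w))
L=[q(433,152,.002),q(510,152.5,.002)]; u=L[1]-L[0]; print('lip',L,np.linalg.norm(u),np.arctan2(-u[0],u[1]))
```

```text
rib [0.4109 0.3686 0.053 ] [0.4522 0.3616 0.053 ] 0.04182223620137194 [0.4315 0.3651 0.053 ]
hood [[0.3788 0.3026 0.033 ]
 [0.4089 0.4428 0.033 ]
 [0.4764 0.4286 0.033 ]
 [0.447  0.2883 0.033 ]] [0.4278 0.3656 0.033 ]
-0.21183697238825988 -0.2069119667458015 0.14338210097595122 0.14342131961350799
lip [array([0.3745, 0.3461, 0.002 ]), array([0.3868, 0.4044, 0.002 ])] 0.05954683502077145 -0.20860176650002155
```

Run:
```python
from h import *
D=down(-.209); plan([((.4317,.365,.12),D),((.4317,.365,.061),D)])
```

```text
[[0.15, 0.217, 0.466], [-0.001, -0.002, 0.002]] rows~2.1
[[0.148, 0.218, 0.702], [-0.001, -0.002, 0.002]] rows~3.0
```

Call:
apply_moves --rows '[[[0.07,0.1,0.1],[0,0,0]],[[0.15,0.217,0.35],[0,-0.002,0.002]],[[0.15,0.217,0.466],[0,-0.002,0.002]],[[0.149,0.217,0.55],[0,-0.002,0.002]],[[0.148,0.217,0.65],[0,-0.002,0.002]],[[0.148,0.217,0.7],[0,-0.002,0.002]],[[0.148,0.217,0.7],[0,-0.002,0.002]],[[0.148,0.217,0.7],[0,-0.002,0.002]]]'

```text
clock: 48.18
tcp_pos: [0.4321, 0.3652, 0.0624]
orientation: [0.324, 3.123, -0.004]
contact_force: [0.9, -0.6, 0.7]
grip_width: 0.0515
gripper_force: 0.0
```

Run:
```python
from h import *
f=snap('wrist','wd.png'); o=telemetry.get_obs(); t=o['tcp_pos']; print(t,o['orientation'])
h=cv2.cvtColor(f['frame'],cv2.COLOR_RGB2HSV)
om=cv2.inRange(h,(3,140,60),(18,255,255))
n,l,s,c=cv2.connectedComponentsWithStats(om)
for i in range(1,n):
    if s[i,4]>100: print('orange',s[i],c[i])
Rc=R.from_euler('z',-.209)
for p in [(-18,0,53),(26,0,53),(-48,-30,1),(-48,30,1),(-48,0,3)]:
    print(p,proj(f,np.array([.4278,.3656,0])+Rc.apply(np.array(p)/1e3)))
```

```text
[0.4322 0.3653 0.0625] [ 0.3238  3.1227 -0.0039]
orange [ 230  159  101   22 2201] [279.6538 169.4848]
orange [ 267  227   25   92 2097] [279.474  272.1369]
(-18, 0, 53) [279.7385 239.5993]
(26, 0, 53) [279.708  322.1551]
(-48, -30, 1) [229.2823 158.63  ]
(-48, 30, 1) [331.142  158.7678]
(-48, 0, 3) [280.1799 159.1227]
```

Call:
apply_moves --rows '[[[0,0,0],[0,0,0]],[[0,0,0],[0,0,0]],[[0,0,0],[0,0,0]],[[0,0,0],[0,0,0]],[[0,0,0],[0,0,0]],[[0,0,-0.1],[0,0,0]],[[0,0,-0.25],[0,0,0]],[[0,0,-0.45],[0,0,0]],[[0,0,-0.55],[0,0,0]],[[0,0,-0.55],[0,0,0]]]' --jaw -1 --newtons 90

```text
clock: 49.48
tcp_pos: [0.4323, 0.3662, 0.2009]
orientation: [0.323, 3.122, -0.0]
contact_force: [0.2, 0.5, -0.7]
grip_width: 0.0093
gripper_force: 88.4
```

```bash
cat > cov.py <<'E'
from h import *
Yc=-.014; S=np.array([.5646-.042,.0468,.034])   # slot point est: charger centre x at y=46 minus 42
def tcp(dx,h,th,g=(4.4,0,62.5)):  # lip front at charger-x dx (m) from slot edge (neg=in), height h above top, rear-up tilt th
    Rc=R.from_euler('z',Yc)*R.from_euler('y',-th)
    P=S+R.from_euler('z',Yc).apply([dx,0,h])
    return P+Rc.apply(np.array([48+g[0],g[1],g[2]])/1e3), Rc*R.from_matrix(np.diag([-1.,1,-1]))
E
python3 - <<'E'
from cov import *
f=snap('wrist','we.png'); o=telemetry.get_obs(); t=o['tcp_pos']; print(t,o['orientation'])
h=cv2.cvtColor(f['frame'],cv2.COLOR_RGB2HSV)
om=cv2.inRange(h,(3,140,60),(18,255,255))
n,l,s,c=cv2.connectedComponentsWithStats(om)
for i in range(1,n):
    if s[i,4]>100: print('orange',s[i],c[i])
Ro=R.from_rotvec(o['orientation'])*R.from_matrix(np.diag([-1.,1,-1]))
for p in [(-48,-30,1),(-48,30,1),(-48,0,3)]: print(p,proj(f,t+Ro.apply((np.array(p)-[4.4,0,62.5])/1e3)))
plan([(np.array([.50,.20,.20]),down(-.1)),tcp(.012,.06,.28),tcp(.010,.012,.28)]); print(tcp(.01,.012,.28)[0])
E
```

```text
[0.4314 0.3656 0.1993] [ 0.323   3.1234 -0.0041]
orange [ 231  160  101   22 2127] [280.5675 170.1406]
orange [ 268  228   26   92 1976] [280.2854 271.9155]
(-48, -30, 1) [228.5984 157.1157]
(-48, 30, 1) [329.6173 156.9408]
(-48, 0, 3) [279.1169 157.4276]
[[-0.404, -0.592, -0.001], [-0.001, 0.001, -0.034]] rows~2.9
[[-0.795, -1.139, 0.127], [-0.009, -0.088, -0.061]] rows~5.6
[[-0.787, -1.14, 0.319], [-0.009, -0.088, -0.061]] rows~5.7
[0.5657 0.0462 0.1205]
```

Call:
apply_moves --rows '[[[-0.13,-0.2,0],[0,0,-0.02]],[[-0.27,-0.4,0],[0,-0.02,-0.03]],[[-0.4,-0.6,0],[0,-0.04,-0.04]],[[-0.55,-0.8,0],[-0.005,-0.06,-0.05]],[[-0.69,-0.98,0],[-0.009,-0.088,-0.061]],[[-0.69,-0.98,0],[-0.009,-0.088,-0.061]],[[-0.69,-0.98,0],[-0.009,-0.088,-0.061]],[[-0.69,-0.98,0],[-0.009,-0.088,-0.061]]]'

```text
clock: 50.52
tcp_pos: [0.5497, 0.0919, 0.1995]
orientation: [0.015, 2.865, -0.006]
contact_force: [0.2, 0.2, -1.0]
grip_width: 0.0096
gripper_force: 88.4
```

Run:
```python
from cov import *
plan([tcp(.010,.07,.28),tcp(.010,.02,.28)]);
```

```text
[[-0.04, -0.182, 0.099], [-0.001, -0.001, 0.001]] rows~0.8
[[0.014, -0.181, 0.292], [-0.001, -0.001, 0.001]] rows~1.4
```

Call:
apply_moves --rows '[[[-0.02,-0.1,0.03],[0,0,0]],[[-0.04,-0.182,0.1],[0,0,0]],[[-0.02,-0.182,0.18],[0,0,0]],[[0.0,-0.182,0.24],[0,0,0]],[[0.014,-0.182,0.29],[0,0,0]],[[0.014,-0.182,0.29],[0,0,0]],[[0.014,-0.182,0.29],[0,0,0]]]'

```text
clock: 51.4
tcp_pos: [0.5664, 0.0447, 0.13]
orientation: [0.018, 2.863, -0.006]
contact_force: [0.4, 1.0, -0.3]
grip_width: 0.0098
gripper_force: 88.4
```

Run:
```python
from cov import *
f=snap('wrist','wf.png'); o=telemetry.get_obs(); t=o['tcp_pos']; print(t,o['orientation'],o['contact_force'])
C=np.array([.5646,.0010,0]); Rz=R.from_euler('z',Yc)
for p in [(-42,13,45),(-42,79,45),(-54,13,45),(-54,79,45),(-58,135,34),(-58,-135,34)]: print(p,proj(f,C+Rz.apply(np.array(p)/1e3)))
Ro=R.from_rotvec(o['orientation'])*R.from_matrix(np.diag([-1.,1,-1]))
for p in [(-48,-30,1),(-48,30,1),(-48,0,3)]: w=t+Ro.apply((np.array(p)-[4.4,0,62.5])/1e3); print(p,w,proj(f,w))
plan([tcp(.010,.02,.28),tcp(.008,.003,.28)])
cv2.imwrite('pics/wfc.png',cv2.resize(f['frame'][60:285,130:430][:,:,::-1],(800,600),interpolation=cv2.INTER_CUBIC))
```

```text
[0.5666 0.0446 0.1303] [ 0.0181  2.8622 -0.0056] [ 0.4748 -0.7782 -1.2471]
(-42, 13, 45) [230.2346 135.9654]
(-42, 79, 45) [339.4154 136.0393]
(-54, 13, 45) [228.3802 115.8746]
(-54, 79, 45) [341.5932 115.9364]
(-58, 135, 34) [431.7234 104.3153]
(-58, -135, 34) [-13.0426 104.1061]
(-48, -30, 1) [0.5328 0.0149 0.0568] [229.7188 159.0446]
(-48, 30, 1) [0.5335 0.0749 0.0566] [331.4562 158.9461]
(-48, 0, 3) [0.5326 0.0449 0.0586] [280.5811 159.4125]
[[0.005, 0.006, 0.006], [-0.001, -0.0, 0.001]] rows~0.0
[[0.032, 0.006, 0.069], [-0.001, -0.0, 0.001]] rows~0.3
```

View pics/wfc.png

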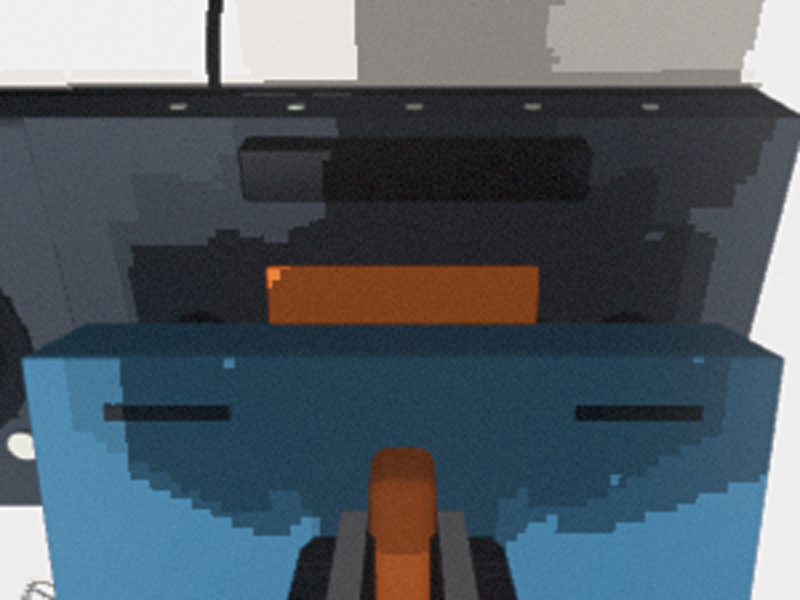

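Call:
apply_moves --rows '[[[0.0,0.008,0],[0,0,0]],[[0.006,0.008,0.02],[0,0,0]],[[0.011,0.008,0.04],[0,0,0]],[[0.016,0.008,0.056],[0,0,0]],[[0.02,0.008,0.07],[0,0,0]],[[0.022,0.008,0.0765],[0,0,0]],[[0.022,0.008,0.0765],[0,0,0]],[[0.022,0.008,0.0765],[0,0,0]]]'

```text
clock: 52.45
tcp_pos: [0.5662, 0.0464, 0.1099]
orientation: [0.018, 2.863, -0.006]
contact_force: [-0.7, -0.5, -1.4]
grip_width: 0.0098
gripper_force: 88.4
```

```bash
cat > lip.py <<'E'
from cov import *
f=snap('wrist','wg.png'); o=telemetry.get_obs(); t=o['tcp_pos']; print(t,o['orientation'],o['contact_force'],o['moment'])
Ro=R.from_rotvec(o['orientation'])*R.from_matrix(np.diag([-1.,1,-1]))
w=t+Ro.apply((np.array((-48,0,0))-[4.4,0,62.5])/1e3); d=R.from_euler('z',-Yc).apply(w-S)
print('lip rel slot mm',d*1e3,'tilt',np.pi-np.linalg.norm(o['orientation']))
h=cv2.cvtColor(f['frame'],cv2.COLOR_RGB2HSV)
om=cv2.inRange(h,(3,140,50),(18,255,255)); n,l,s,c=cv2.connectedComponentsWithStats(om)
for i in range(1,n):
    if s[i,4]>50: print('orange',s[i],c[i])
print('pred lip',proj(f,w+[0,0,.003]),'roof rear edge',proj(f,S+[0,0,.011]))
E
python3 lip.py
```

```text
[0.5662 0.0463 0.1099] [ 0.0186  2.863  -0.006 ] [ 0.8504  0.6163 -0.4849] [-0.0073  0.4023  0.0188]
lip rel slot mm [10.3873 -0.0434  1.3885] tilt 0.27852715568988184
orange [ 230  159  102   23 2296] [280.5893 170.0361]
orange [ 268  228   26   92 2031] [280.5052 272.7336]
pred lip [280.6459 160.4989] roof rear edge [280.7013 147.6227]
```

Call:
apply_moves --rows '[[[0.012,0,-0.003],[0,0,0]],[[0.024,0,-0.007],[0,0,0]],[[0.036,0,-0.01],[0,0,0]],[[0.046,0,-0.013],[0,0,0]],[[0.054,0,-0.015],[0,0,0]],[[0.062,0,-0.018],[0,0,0]],[[0.062,0,-0.018],[0,0,0]],[[0.062,0,-0.018],[0,0,0]]]'

```text
clock: 53.5
tcp_pos: [0.55, 0.0466, 0.1098]
orientation: [0.018, 2.863, -0.006]
contact_force: [-0.1, -0.1, -1.3]
grip_width: 0.0097
gripper_force: 88.4
```

```bash
python3 lip.py
```

```text
[0.55   0.0466 0.1098] [ 0.0184  2.8632 -0.0061] [-0.1888  0.3281 -0.6185] [0.0901 0.3431 0.0493]
lip rel slot mm [-5.7971 -0.0297  1.3211] tilt 0.27831212161445906
orange [231 174 101   8 761] [281.5138 177.5913]
orange [ 268  228   26   92 2034] [280.4636 272.7212]
pred lip [280.6485 160.4019] roof rear edge [280.6793 174.3928]
```

Run:
```python
from cov import *
S+=np.array([0,0,0])
plan([tcp(-.0058,.001,th) for th in (.278,.24,.2,.16,.12,.08)])
```

```text
[[0.0, -0.001, 0.001], [-0.001, 0.0, 0.0]] rows~0.0
[[-0.009, -0.001, 0.009], [-0.001, 0.012, 0.0]] rows~0.2
[[-0.019, -0.001, 0.018], [-0.001, 0.025, 0.0]] rows~0.4
[[-0.028, -0.001, 0.028], [-0.001, 0.038, 0.0]] rows~0.6
[[-0.036, -0.001, 0.037], [-0.001, 0.05, 0.0]] rows~0.8
[[-0.045, -0.001, 0.047], [-0.001, 0.063, 0.0]] rows~1.1
```

Call:
apply_moves --rows '[[[-0.009,0,0.009],[0,0.012,0]],[[-0.019,0,0.018],[0,0.025,0]],[[-0.028,0,0.028],[0,0.038,0]],[[-0.036,0,0.037],[0,0.05,0]],[[-0.045,0,0.047],[0,0.063,0]],[[-0.045,0,0.047],[0,0.063,0]],[[-0.045,0,0.047],[0,0.063,0]]]'

```text
clock: 54.42
tcp_pos: [0.5625, 0.0464, 0.1011]
orientation: [0.02, 3.063, -0.004]
contact_force: [-4.4, 1.5, 2.0]
grip_width: 0.0098
gripper_force: 88.9
```

```bash
python3 lip.py
python3 - <<'E'
from cov import *
plan([tcp(-.006,.0005,th) for th in (.06,.04,.02,0.0)]+[tcp(-.006,-.0015,-.005)])
E
```

```text
[0.5625 0.0464 0.1011] [ 0.02    3.0633 -0.0045] [-4.5305  0.0906  2.5694] [ 0.1208  1.1313 -0.0359]
lip rel slot mm [-7.4593 -0.0507  0.6754] tilt 0.07818461116527153
orange [231 175 101   6 527] [278.9222 177.8482]
orange [ 268  228   26   92 1983] [280.3923 271.9808]
pred lip [280.5495 159.6222] roof rear edge [280.6147 175.2278]
[[-0.01, -0.001, 0.005], [-0.001, 0.006, 0.0]] rows~0.1
[[-0.015, -0.001, 0.009], [-0.001, 0.012, 0.0]] rows~0.2
[[-0.02, -0.001, 0.014], [-0.001, 0.019, 0.0]] rows~0.3
[[-0.025, -0.001, 0.018], [-0.001, 0.025, 0.0]] rows~0.4
[[-0.025, -0.001, 0.027], [-0.001, 0.026, 0.0]] rows~0.4
```

Call:
apply_moves --rows '[[[-0.006,0,0.005],[0,0.006,0]],[[-0.011,0,0.01],[0,0.012,0]],[[-0.016,0,0.015],[0,0.019,0]],[[-0.021,0,0.02],[0,0.025,0]],[[-0.021,0,0.023],[0,0.026,0]],[[-0.021,0,0.023],[0,0.026,0]]]'

```text
clock: 55.22
tcp_pos: [0.5702, 0.0462, 0.0964]
orientation: [0.021, 3.141, -0.004]
contact_force: [0.7, 0.3, -0.8]
grip_width: 0.0098
gripper_force: 88.6
```

```bash
python3 lip.py
```

```text
[0.57   0.0462 0.0964] [-0.0209 -3.1413  0.0038] [ 0.1795 -0.2091 -1.0594] [-0.0034  0.0184  0.0162]
lip rel slot mm [-4.9726 -0.0893 -0.0824] tilt 0.00020108595893164605
orange [ 230  170  102   12 1187] [280.7616 175.3842]
orange [ 268  228   26   92 1980] [280.3838 271.9631]
pred lip [280.5278 158.8377] roof rear edge [280.6591 169.4978]
```

Call:
apply_moves --rows '[[[0,0,-0.006],[0,0,0]],[[0,0,-0.006],[0,0,0]],[[0,0,-0.006],[0,0,0]]]'

```text
clock: 55.65
tcp_pos: [0.5694, 0.0463, 0.0976]
orientation: [-0.021, -3.14, 0.004]
contact_force: [0.0, 0.3, -3.6]
grip_width: 0.0094
gripper_force: 88.1
```

Call:
apply_moves --rows '[[[0,0,0.006],[0,0,0]],[[0,0,0.006],[0,0,0]],[[0,0,0.006],[0,0,0]],[[0,0,0.006],[0,0,0]],[[0,0,0.006],[0,0,0]]]' --jaw 0

```text
clock: 56.28
tcp_pos: [0.5697, 0.0462, 0.0964]
orientation: [-0.021, -3.14, 0.004]
contact_force: [-0.9, 0.4, 0.7]
grip_width: 0.0426
gripper_force: 0.0
```

Call:
apply_moves --rows '[[[0,0,-0.1],[0,0,0]],[[0,0,-0.16],[0,0,0]],[[-0.055,0,-0.16],[0,0,0]],[[-0.055,0,-0.16],[0,0,0]]]' --jaw 0

```text
clock: 56.78
tcp_pos: [0.5846, 0.0463, 0.136]
orientation: [-0.02, -3.141, 0.004]
contact_force: [0.6, -0.0, 0.2]
grip_width: 0.0426
gripper_force: 0.0
```

Call:
apply_moves --rows '[[[0,0,0],[0,0,0]],[[0,0,0],[0,0,0]],[[0,0,0],[0,0,0]],[[0,0,0],[0,0,0]],[[0,0,0.06],[0,0,0]],[[0,0,0.09],[0,0,0]],[[0,0,0.102],[0,0,0]],[[0,0,0.107],[0,0,0]],[[0,0,0.107],[0,0,0]]]' --jaw -1 --newtons 40

```text
clock: 57.9
tcp_pos: [0.5829, 0.0461, 0.112]
orientation: [-0.022, -3.139, 0.001]
contact_force: [-12.5, -0.2, 32.6]
grip_width: 0.0001
gripper_force: 16.1
```

Call:
apply_moves --rows '[[[0,0,-0.1],[0,0,0]],[[0,0,-0.25],[0,0,0]],[[0,0,-0.25],[0,0,0]],[[0,0,-0.25],[0,0,0]]]'

```text
clock: 58.4
tcp_pos: [0.583, 0.0464, 0.1711]
orientation: [-0.02, -3.139, 0.004]
contact_force: [0.1, -0.4, -0.5]
grip_width: 0.0002
gripper_force: 0.0
```

Run:
```python
from cov import *
f=snap('wrist','wi.png'); print(telemetry.get_obs()['tcp_pos'])
C=np.array([.5646,.0010,0]); Rz=R.from_euler('z',Yc)
# white catch blob
g=f['frame'].astype(int); m=((g.min(2)>110)&(g.max(2)-g.min(2)<45)).astype(np.uint8)
n,l,s,c=cv2.connectedComponentsWithStats(m)
for i in range(1,n):
    if 40<s[i,4]<4000: print(s[i],c[i])
for p in [(50,46,44),(43,46,38),(35,46,67),(-35,46,67),(-48,46,36),(35,-26,67),(35,118,67)]: print(p,proj(f,C+Rz.apply(np.array(p)/1e3)))
D=down(.586); plan([((.5588,-.0866,.15),D)])
```

```text
[0.5827 0.0463 0.1707]
[104 164  44  45 743] [131.2167 181.8156]
[ 81 173  47  50 742] [102.9811 198.1604]
[151 221  11  10  89] [156.3146 225.2247]
[181 339  13  10  78] [188.7564 344.4359]
[367 339  25  24 232] [378.8147 350.5   ]
[522 346  38  37 207] [538.599  362.6667]
[ 49 351  11  26 219] [ 53.4521 362.5479]
[ 60 354  23  12 144] [ 69.1389 358.875 ]
(50, 46, 44) [281.3813 247.1609]
(43, 46, 38) [281.3829 237.2161]
(35, 46, 67) [281.4076 241.2599]
(-35, 46, 67) [281.471 151.543]
(-48, 46, 36) [281.4527 131.6248]
(35, -26, 67) [190.5635 241.1951]
(35, 118, 67) [372.3901 241.3247]
[[0.088, -0.533, 0.085], [-0.001, -0.001, -0.191]] rows~3.2
```

Call:
apply_moves --rows '[[[0,-0.15,0],[0,0,-0.05]],[[0.04,-0.35,0],[0,0,-0.1]],[[0.088,-0.533,0.085],[0,0,-0.191]],[[0.088,-0.533,0.085],[0,0,-0.191]],[[0.088,-0.533,0.085],[0,0,-0.191]],[[0.088,-0.533,0.085],[0,0,-0.191]],[[0.088,-0.533,0.085],[0,0,-0.191]]]' --jaw 0.2

```text
clock: 59.32
tcp_pos: [0.5599, -0.0858, 0.151]
orientation: [0.909, -3.005, 0.003]
contact_force: [0.3, -0.6, -0.2]
grip_width: 0.0513
gripper_force: 0.0
```

Run:
```python
from cov import *
f=snap('wrist','wj.png'); print(telemetry.get_obs()['tcp_pos'])
C=np.array([.5646,.0010,0]); Rz=R.from_euler('z',Yc)
h=cv2.cvtColor(f['frame'],cv2.COLOR_RGB2HSV); bm=cv2.inRange(h,(98,110,40),(112,255,255))
k=max(cv2.findContours(bm,0,1)[0],key=cv2.contourArea); print('blue',cv2.approxPolyDP(k,6,True)[:,0].tolist())
for p in [(35,-26,67),(-35,-26,67),(-35,118,67),(35,118,67),(50,46,44),(-48,16,36)]: print(p,proj(f,C+Rz.apply(np.array(p)/1e3)))
D=down(.586); plan([((.5588,-.0866,.1),D),((.5588,-.0866,.073),D)])
```

```text
[ 0.56   -0.0859  0.1511]
blue [[341, 252], [392, 306], [438, 303], [497, 348], [512, 335], [364, 226]]
(35, -26, 67) [317.2414 309.7189]
(-35, -26, 67) [375.0088 240.2853]
(-35, 118, 67) [515.1063 335.3733]
(35, 118, 67) [453.5207 392.391 ]
(50, 46, 44) [368.9621 345.5091]
(-48, 16, 36) [413.0193 240.7499]
[[0.005, 0.0, 0.204], [-0.0, -0.001, 0.0]] rows~0.8
[[0.005, 0.001, 0.312], [-0.0, -0.001, 0.0]] rows~1.2
```

Call:
apply_moves --rows '[[[0.005,0,0.1],[0,0,0]],[[0.005,0,0.2],[0,0,0]],[[0.005,0,0.25],[0,0,0]],[[0.005,0,0.311],[0,0,0]],[[0.005,0,0.311],[0,0,0]],[[0.005,0,0.311],[0,0,0]]]'

```text
clock: 60.12
tcp_pos: [0.559, -0.0877, 0.0738]
orientation: [0.908, -3.006, 0.003]
contact_force: [-0.5, 0.1, 0.4]
grip_width: 0.051
gripper_force: 0.0
```

Call:
apply_moves --rows '[[[0,0,0],[0,0,0]],[[0,0,0],[0,0,0]],[[0,0,0],[0,0,0]],[[0,0,0],[0,0,0]],[[0,0,0],[0,0,0]],[[0,0,0],[0,0,0]]]' --jaw -1 --newtons 40

```text
clock: 60.88
tcp_pos: [0.5597, -0.0889, 0.0741]
orientation: [-0.907, 3.008, -0.006]
contact_force: [3.0, -4.4, 2.4]
grip_width: 0.0108
gripper_force: 44.1
```

Call:
apply_moves --rows '[[[0,0,0],[0,0,0.04]],[[0,0,0],[0,0,0.08]],[[0,0,0],[0,0,0.12]],[[0,0,0],[0,0,0.16]],[[0,0,0],[0,0,0.195]],[[0,0,0],[0,0,0.195]],[[0,0,0],[0,0,0.193]],[[0,0,0],[0,0,0.193]]]'

```text
clock: 61.88
tcp_pos: [0.5591, -0.0865, 0.0741]
orientation: [-0.029, -3.141, 0.001]
contact_force: [-0.4, 1.1, 6.4]
grip_width: 0.0112
gripper_force: 44.8
```

Call:
apply_moves --rows '[[[0,0,0],[0,0,0]],[[0,0,0],[0,0,0]],[[0,0,0],[0,0,0]],[[0,0,-0.3],[0,0,0]],[[0,0,-0.5],[0,0,0]],[[0.1,0,-0.8],[0,0,0]],[[0.3,0,-0.9],[0,0,0]],[[0.3,0,-0.9],[0,0,0]],[[0.3,0,-0.9],[0,0,0]]]' --jaw 0.2

```text
clock: 63.0
tcp_pos: [0.4839, -0.0852, 0.2985]
orientation: [-0.03, -3.141, 0.002]
contact_force: [-0.3, 1.0, -0.2]
grip_width: 0.0511
gripper_force: 0.0
```

Run:
```python
from cov import *
f=snap('wrist','wk.png'); print(telemetry.get_obs()['tcp_pos'])
C=np.array([.5646,.0010,0]); Rz=R.from_euler('z',Yc)
h=cv2.cvtColor(f['frame'],cv2.COLOR_RGB2HSV); bm=cv2.inRange(h,(98,110,40),(112,255,255))
k=max(cv2.findContours(bm,0,1)[0],key=cv2.contourArea); print('blue',cv2.approxPolyDP(k,6,True)[:,0].tolist())
for p in [(35,-26,67),(-35,-26,67),(-35,118,67),(35,118,67),(50,46,44),(-48,16,36)]: print(p,proj(f,C+Rz.apply(np.array(p)/1e3)))
g=f['frame'].astype(int)
d=np.array([.5588,-.0866,.069])
# bright samples along circles on the dial bar top: mean brightness along bar directions
for a in np.arange(-.3,1.01,.1):
    q=[proj(f,d+np.array([np.cos(a+Yc),np.sin(a+Yc),0])*r) for r in np.linspace(.010,.022,9)]
    q2=[proj(f,d-np.array([np.cos(a+Yc),np.sin(a+Yc),0])*r) for r in np.linspace(.010,.022,9)]
    print(round(a,1),round(np.mean([g[int(v),int(u)].mean() for u,v in q])),round(np.mean([g[int(v),int(u)].mean() for u,v in q2])), [int(g[int(v),int(u)].mean()) for u,v in q[-3:]])
m=((g.min(2)>85)&(g.max(2)-g.min(2)<40)).astype(np.uint8); n,l,s,c=cv2.connectedComponentsWithStats(m)
u0,v0=proj(f,C+Rz.apply([.050,.046,.044]))
for i in range(1,n):
    if s[i,4]>15 and np.hypot(c[i][0]-u0,c[i][1]-v0)<40: print('white near catch',s[i],c[i])
```

```text
[ 0.4841 -0.0852  0.2979]
blue [[327, 216], [329, 272], [340, 253], [366, 272], [384, 271], [385, 234], [399, 241], [396, 272], [439, 270], [446, 221]]
(35, -26, 67) [328.9643 273.1041]
(-35, -26, 67) [331.2642 221.6197]
(-35, 118, 67) [449.3302 220.98  ]
(35, 118, 67) [440.8923 272.5599]
(50, 46, 44) [378.3526 274.5592]
(-48, 16, 36) [360.0361 204.4236]
-0.3 82 88 [53, 56, 64]
-0.2 108 91 [107, 95, 94]
-0.1 127 93 [120, 121, 118]
0.0 171 91 [180, 178, 180]
0.1 136 94 [122, 125, 123]
0.2 108 90 [98, 97, 94]
0.3 87 102 [73, 73, 63]
0.4 75 108 [51, 55, 64]
0.5 75 114 [54, 43, 64]
0.6 72 118 [37, 46, 44]
0.7 84 123 [49, 49, 49]
0.8 90 122 [66, 43, 42]
0.9 94 122 [75, 47, 39]
1.0 96 121 [85, 53, 47]
```

Run:
```python
from cov import *
a=cv2.imread('pics/top0.png').astype(int); f=snap('top','top1.png'); b=f['frame'][:,:,::-1].astype(int)
for n,i in (('before',a),('after',b)):
    print(n); print(i[178:190,232:252].mean(2).astype(int))
h=cv2.cvtColor(f['frame'],cv2.COLOR_RGB2HSV); bm=cv2.inRange(h,(98,110,40),(112,255,255))
k=max(cv2.findContours(bm,0,1)[0],key=cv2.contourArea); print('blue',cv2.boundingRect(k))
C=np.array([.5646,.0010,0]); Rz=R.from_euler('z',Yc)
for p in [(35,-26,67),(-35,-26,67),(-35,118,67),(35,118,67),(43,46,38),(50,46,44)]: print(p,proj(f,C+Rz.apply(np.array(p)/1e3)))
```

```text
before
[[182 181 181 149 152 176 181 181 181 181 181 181 181 181 148 170 104 160
  181 181]
 [135 135 135  92  86 126 145 148 149 149 148 149 149 142  94 112  77 131
  149 149]
 [ 84  83  84  56  36  95 122 127 127 128 127 127 127  96  61  54  65  90
   97  96]
 [ 74  74  66  51  37 121 158 164 164 164 164 164 164  98  54  46  68  74
   74  74]
 [ 73  61  51  37  25 124 167 175 174 175 175 175 175 100  36  35  53  58
   71  75]
 [ 73  53  45  45  27 117 158 165 166 166 166 166 167  96  26  40  55  46
   67  74]
 [ 73  58  39  36  55 111 146 153 153 153 154 154 155  91  31  33  39  44
   68  75]
 [ 73  69  62  60  70 104 131 137 138 139 140 142 143  91  62  61  62  65
   73  74]
 [ 73  72  72  73  73  77  93  97  98  99 101 111 109  88  75  74  74  74
   74  74]
 [ 72  72  72  73  73  64  64  65  66  66  67  75  72  76  75  74  74  74
   74  74]
 [ 72  72  73  72  73  71  69  69  70  70  70  70  70  73  74  75  74  74
   74  74]
 [ 72  73  72  73  73  73  73  73  74  74  74  74  74  73  74  75  74  75
   74  75]]
after
[[193 193 194 159 162 187 193 193 193 193 194 194 193 194 158 182 
[... 482 characters left out ...]
164 164 165 165  97  35  35  41  47
   73  79]
 [ 84  91  88  93  97 104 124 130 126 119 117 118 132  97  83  82  82  92
   83  73]
 [106 112 112 114 114 110 113 114 113 109 108 108 117 111 111 111 111 114
  109 104]
 [115 115 115 115 116 115 115 102  96 106 115 117 117 117 117 117 118 118
  117 118]
 [115 116 116 116 115 116 120 112 109 116 109 114 117 117 118 118 118 118
  118 118]
 [115 116 116 116 116 116 116 113 117 119  92 110 117 117 118 118 118 118
  118 118]]
blue (212, 185, 58, 30)
(35, -26, 67) [268.9194 185.8076]
(-35, -26, 67) [268.3814 213.336 ]
(-35, 118, 67) [210.5038 212.314 ]
(35, 118, 67) [211.624  184.8029]
(43, 46, 38) [241.134  184.6818]
(50, 46, 44) [241.0569 181.5122]
```

```bash
python3 -c "
from bench import job; print(job.hand_in())"
```

```text
the job is handed in; nothing more can be done
None
```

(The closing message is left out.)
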